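# Set the drill's clutch ring and load a bit

### The job

Get the cordless drill ready, standing nose-up in its cradle: turn its slim grey clutch ring clockwise (seen from above) until you feel it come up firmly against its end stop, without wrenching the drill round in the cradle, then put the yellow-sleeved bit into the chuck, shank down and fully home, and let go. With the gripper touch no part of the drill but that ring, and leave the other bits and everything else on the bench as they are.

Things in the scene. Friction and masses are not known exactly. Their poses are not given: they have to be found in the camera images.
- ring_centre (a point): Centre (on the axis, half-way up) of the slim grey clutch ring of an orange and black cordless drill standing nose-up, axis vertical. The ring is 54 mm across, 12 mm tall, ribbed, unmarked. 2 mm below it is the wider fixed orange gear collar; 2 mm above it a narrower fixed black ring, then the steel chuck, whose flat top is 32 mm above this point. z up; the point stays put as the ring turns.
- clutch (a joint): Turn of the clutch ring, rad, growing clockwise seen from above, from an arbitrary zero; where its end stop lies on this scale is not given and must be felt. From the start 0.4 to 1.3 rad of turn remain. It turns against about 0.28 N m of friction and stays where it is left; the stop is hard.
- drill (a joint): Twist of the whole drill in its rubber-lined cradle, rad, clockwise from above positive, 0 at rest; it springs back, at 25 N m per rad. So it shows the torque put on the ring: turning takes about 0.28 N m, 0.45 to 0.65 N m against the stop is firm, and more than 0.68 N m (0.0272 rad) is wrenching.
- chuck_mouth (a point): Centre of the open round hole in the chuck's flat top, at the level of that top, z up. The hole is 13 mm across and 24 mm deep, the top face 31 mm across; it is on the same vertical axis as the clutch ring.
- bit_sleeve (a point): Centre, half-way up, of the yellow sleeve (16 mm across, 26 mm tall) of the wanted bit, which stands upright in the wooden block, z up along the bit. Below the sleeve is a round steel shank 10 mm across and 22 mm long with a tapered end; above it a steel point 8 mm tall.
- bit_shoulder (a point): On the axis of the wanted bit, at the lower end of its yellow sleeve (the shoulder), 13 mm below the sleeve's centre and 22 mm above the end of the shank. Fully home, the shoulder rests on the top it stands in.
- bit_block: Light wooden block 60 (x) x 170 (y) x 30 (z) mm, fixed, origin under its centre. Four 13 mm holes 26 mm deep in its top, in a row along its y at -60, -20, 20 and 60 mm, hold four bits 40 mm apart, in any order, each standing on its shoulder.
- cradle: Plywood cradle, fixed, 130 (x) x 150 (y) mm base and uprights 80 mm tall, origin under the drill's axis. The drill's black grip and battery reach 185 mm from the axis towards the cradle's -y, up to 130 mm above the bench.
- bit_blue_sleeve (a point): The blue-sleeved driver bit standing in the block, not wanted: point on its axis, 13 mm above its shoulder; sleeve about 16 mm across, about as tall as the wanted bit
- bit_red_sleeve (a point): The red-sleeved driver bit standing in the block, not wanted: point on its axis, 13 mm above its shoulder; sleeve about 16 mm across, about as tall as the wanted bit
- bit_dark_sleeve (a point): The black-sleeved countersink bit standing in the block, not wanted: point on its axis, 13 mm above its shoulder; sleeve about 16 mm across, about as tall as the wanted bit
- plane: Bystander: steel bench plane 245 mm long with dark wood handles; origin at the middle of its underside.
- hammer: Bystander: hammer lying on the bench; origin at the middle of its underside.
- screwdriver: Bystander: screwdriver lying on the bench; origin at the middle of its underside.
- glue: Bystander: yellow glue bottle 56 mm across, 170 mm tall, upright; origin at the middle of its underside.
- offcut: Bystander: dark wood offcut 110 x 50 x 30 mm; origin at the middle of its underside.
- mug: Bystander: blue mug 80 mm across, 90 mm tall; origin at the middle of its underside.
- housing: The drill's fixed orange and black housing with grip, battery and the round gear collar under the ring (62 mm across, top 8 mm below the ring's centre); origin on the drill's axis at bench level. Not to be touched.
- nose: The drill's fixed parts above the clutch ring: black ring 47 mm across and 9 mm tall, then steel chuck 39 mm, then 31 mm across; origin at the mouth of the chuck. Not to be touched by the gripper.
- bit: The wanted bit, origin at the end of its shank, z up along it.

How it is judged:
By the outcome, as a careful person would: the job done as asked, in the order asked, and still so for the second after the job is handed in, with the robot touching nothing.
It also fails if it takes over 72 s, if anything falls off the work surface, if the arm or the gripper's body presses on something with over 40 N, if the wrist force passes 120 N, or if a joint passes its speed limit or range.

### The arm

A 6-joint arm with a two-finger parallel gripper is mounted at the origin on the work surface. World frame = base frame: x ahead of the robot, y to its left, z up, the work surface at z = 0. Lengths are in m, angles in rad, forces in N, time in s.
With the tool pointing down it reaches from about 0.35 to 0.725 m from the base axis. Payload 4.3 kg.
Tool frame: the origin (TCP) lies midway between the tips of the shut fingers; the grasp point (between the pads) lies 19 mm behind it; y points along the fingers, x is the direction in which the jaws open and shut, and the axes are right-handed (so a half turn about y gives the same grasp; the last joint's range is limited). The gripper opens to 85 mm and grips with 20 to 120 N. Pads are 22 mm wide; open, the fingers measure 114 mm over their backs; the gripper's body (76 mm by 85 mm) begins 54 mm behind the grasp point. The pads swing forward as they close: fully open they stand 13 mm farther back than shut.
Start: joints at [-1.394, 0.377, 0.081, 1.274, 0, 1.46], TCP at [0.163, -0.552, 0.191] pointing down, gripper open.
Joint ranges: [-2.72, 2.72], [-0.84, 1.66], [-1.02, 1.22], [-1.77, 2.12], [-1.37, 1.28], [-3.14, 3.14]. Speed limits (rad/s): [2.57, 2.57, 3.14, 3.14, 3.14, 3.14].

### API

Orientations are given as a unit quaternion [x, y, z, w].
In Python, from plant import r gives the robot as it stands. The module is installed in compiled form; this text tells all that it offers.
- The arm moves only by the tool play_rows, never from a script. Its arguments are lists of equal length, an entry for each row: "travel": the shift along the world's x, y, z in cm, a list of three; "yaw": the turn about the world's z in units of 5 degrees (1.0 is 5 degrees); "hand": the finger opening in cm, from 0 to 8.54. In form: {"travel": [[dx, dy, dz], ...], "yaw": [yaw, ...], "hand": [hand, ...]}. A call has 1 to 12 rows; each row shifts and turns the pose as measured when the row begins; what a row does not reach is not made up. A row lasts 1/12 s, in which the tool goes at most 41.7 mm and 7.16 degrees, less where a joint would pass 70% of its speed; a pose out of reach is approached as far as the arm can. A call is refused whole if a number of a shift passes 4.17 or a number of a turn 1, either way. A call with a gripper value outside its range is refused whole. The fingers move at their own pace and stop on an object; "grip_force" is the grip in N (left out, the last holds). Time passes only in rows, so rows that do not move let the fingers close. It gives the time, the measured TCP pose, the force and the opening at its end, in the units of the state.
- r.get_state(): the state, without advancing time (a new reading comes with each control period).
- r.snapshot(name): name is "scene" or "top" or "wrist"; returns a dict with "color" (384x512x3 uint8, blue, green, red), "intrinsics" (3x3 intrinsics, pixels), "view" (4x4, takes a point from world to camera coordinates). Camera axes: x right, y down, z forward; pixel columns grow to the right and rows downward; lengths in m; the calibration is good to about 2 mm. A picture is of the moment at which its call begins. There is no depth.
- r.sign_off(): hands the job in, once; it reports no verdict.
The state is a dict: "time_s": time; "qpos": joint angles; "joint_vel": joint speeds; "joint_efforts": joint torques, N m; "tool_pos": TCP position; "eef_rot": TCP orientation; "force": force on the tool from outside, world axes, zero at the start; "torque": the same for the moment, N m; "width": finger opening in m.
Only numpy, scipy, OpenCV 4.12 (cv2) and the standard library are available. Lean on these libraries where they do the work, as an engineer would, in place of code of your own. Each camera call takes 0.05 s, during which the arm holds its last target. There are 200 camera calls.

## Working session

There is one attempt and no reset: what is moved stays moved. The work goes in short steps, Python scripts to look and compute and a tool call to move; the robot and the scene stay as the last step left them, time stands still between calls to the robot, and variables do not carry over. Pictures are saved under pics/ and viewed, about 8 in all and at most 12, crops included, and the job is handed in when it is done.

Besides the shell and the picture viewer there is one more tool, called after "Emit:" as name(argument=value, ...), one argument or row to a line, values as JSON. play_rows: Moves the arm, as the interface text tells. Its arguments: {"type":"object","properties":{"travel":{"type":"array"},"yaw":{"type":"array"},"hand":{"type":"array"},"grip_force":{"type":"number"}},"required":["travel","yaw","hand"]}

```bash
mkdir -p pics; python3 - <<'E'
from plant import r
import cv2,numpy as np
s=r.get_state();print({k:np.round(v,3).tolist() for k,v in s.items()})
for n in("scene","top","wrist"):
    d=r.snapshot(n);cv2.imwrite(f"pics/{n}0.png",d["color"]);np.savez(f"pics/{n}0.npz",**d);print(n,np.round(d["intrinsics"],1).tolist(),np.round(d["view"],3).tolist())
a=np.hstack([cv2.imread("pics/scene0.png"),cv2.imread("pics/top0.png")]);cv2.imwrite("pics/st.png",cv2.resize(a,(800,300)))
E
```

```text
{'time_s': 0.0, 'qpos': [-1.394, 0.378, 0.08, 1.274, -0.0, 1.461], 'joint_vel': [0.0, 0.0, 0.0, 0.0, 0.002, 0.001], 'joint_efforts': [-0.0, -46.361, 26.987, 0.021, 0.0, 0.0], 'tool_pos': [0.163, -0.551, 0.19], 'eef_rot': [-0.566, 0.424, -0.423, 0.567], 'force': [-0.135, -0.219, 0.621], 'torque': [0.009, -0.041, -0.033], 'width': 0.085}
scene [[355.9, 0.0, 249.0], [0.0, 355.9, 188.9], [0.0, 0.0, 1.0]] [[-0.015, 1.0, 0.005, 0.059], [0.622, 0.013, -0.783, -0.239], [-0.782, -0.009, -0.623, 1.515], [0.0, 0.0, 0.0, 1.0]]
top [[481.6, 0.0, 256.9], [0.0, 481.6, 196.3], [0.0, 0.0, 1.0]] [[-0.015, -1.0, -0.023, -0.014], [-0.994, 0.018, -0.111, 0.527], [0.111, 0.021, -0.994, 1.656], [0.0, 0.0, 0.0, 1.0]]
wrist [[280.5, 0.0, 252.3], [0.0, 280.5, 189.6], [0.0, 0.0, 1.0]] [[0.283, -0.959, -0.001, -0.574], [-0.906, -0.268, 0.328, -0.043], [-0.315, -0.092, -0.945, 0.381], [0.0, 0.0, 0.0, 1.0]]
```

View pics/scene0.png

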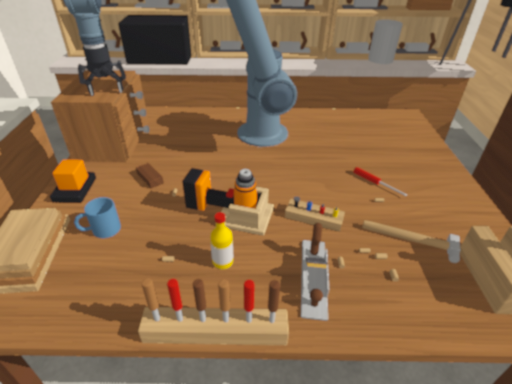

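View pics/top0.png

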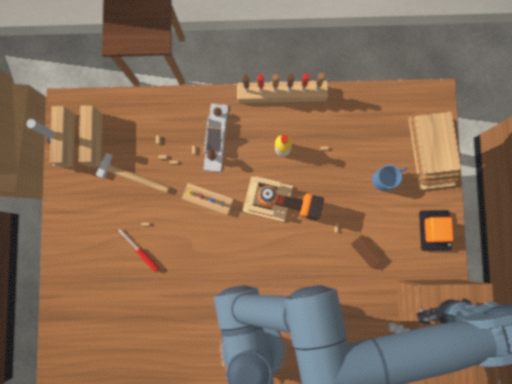

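```bash
cat > h.py <<'E'
import numpy as np,cv2
def ray(d,u,v):
    V=d["view"];R=V[:3,:3];c=-R.T@V[:3,3];w=R.T@np.linalg.inv(d["intrinsics"])@[u,v,1];return c,w/np.linalg.norm(w)
def onz(d,u,v,z):
    c,w=ray(d,u,v);return c+w*(z-c[2])/w[2]
def tri(*a):
    A=0;b=0
    for d,u,v in a:
        c,w=ray(d,u,v);P=np.eye(3)-np.outer(w,w);A=A+P;b=b+P@c
    p=np.linalg.solve(A,b);return p,[np.linalg.norm(np.cross(p-ray(*x)[0],ray(*x)[1])) for x in a]
def proj(d,p):
    q=d["intrinsics"]@(d["view"][:3,:3]@p+d["view"][:3,3]);return q[:2]/q[2]
E
python3 - <<'E'
import numpy as np,cv2
s=cv2.imread("pics/scene0.png")[160:235,180:350];t=cv2.imread("pics/top0.png")[165:225,175:330]
a=cv2.resize(s,(680,300),interpolation=3);b=cv2.resize(t,(680,263),interpolation=3)
cv2.imwrite("pics/c1.png",np.vstack([a,b]))
from h import *
S=np.load("pics/scene0.npz");T=np.load("pics/top0.npz")
print(tri((S,245,174),(T,267,194)))
for z in(.03,.055):print(onz(T,184,192,z),onz(T,232,208,z))
E
```

```text
(array([ 0.51929069, -0.06072143,  0.16057829]), [np.float64(0.0021561056716812473), np.float64(0.0021561056716812473)])
[0.54680778 0.23277451 0.03      ] [0.48745952 0.06448164 0.03      ]
[0.54371061 0.22842052 0.055     ] [0.48524907 0.06264214 0.055     ]
```

View pics/c1.png

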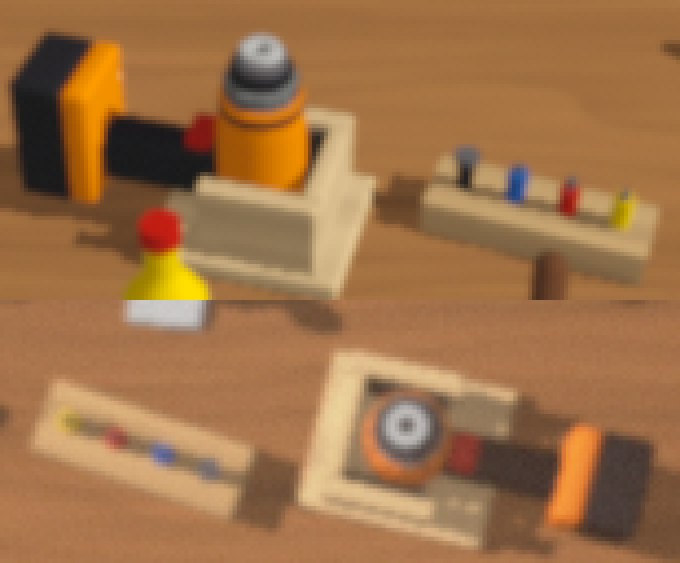

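```bash
python3 - <<'E'
from h import *
from scipy.spatial.transform import Rotation as R
S=np.load("pics/scene0.npz");T=np.load("pics/top0.npz");W=np.load("pics/wrist0.npz")
print("chuck",tri((S,245.5,172),(T,267.3,193.5)))
print("yel",tri((S,335.7,212.5),(T,190.5,192.3)), onz(T,190.5,192.3,.06))
dk=(209,464);print("dark",onz(T,175+209/4.387,165+(468-300)/4.387,.06))
M=R.from_quat([-0.566,0.424,-0.423,0.567]).as_matrix();print(M.round(3))
c=-W["view"][:3,:3].T@W["view"][:3,3];print("cam",c,"in tool",M.T@(c-[.163,-.551,.19]),"axis",M.T@W["view"][2,:3])
E
```

```text
chuck (array([ 0.51998561, -0.06049624,  0.16806564]), [np.float64(0.0009391489148729243), np.float64(0.0009391489148729081)])
yel (array([0.54401173, 0.20817332, 0.04075782]), [np.float64(3.431502191644339e-05), np.float64(3.431502191643123e-05)]) [0.54163898 0.20505122 0.06      ]
dark [0.50158423 0.09430316 0.06      ]
[[ 0.283 -0.     0.959]
 [-0.959  0.002  0.283]
 [-0.002 -1.     0.   ]]
cam [ 0.24351774 -0.52681909  0.37378262] in tool [-0.00077088 -0.18375741  0.08412188] axis [ 8.13372162e-04  9.44574618e-01 -3.28295795e-01]
```

Emit:
play_rows(
  travel=[
    [0,0,4],
    [1.5,2,2.5],
    [2,2.8,2],
    [2,2.8,1],
    [2,2.8,0],
    [2,2.8,0],
    [2,2.8,0],
    [2,2.8,0],
    [2,2.8,0],
    [2,2.8,0],
    [2,2.8,0],
    [2,2.8,0],
  ],
  yaw=[0,0,0,0,0,0,0,0,0,0,0,0],
  hand=[8.5,8.5,8.5,8.5,8.5,8.5,8.5,8.5,8.5,8.5,8.5,8.5],
  grip_force=20,
)

```text
time_s: 1.15
tool_pos: [0.3778, -0.2319, 0.2779]
eef_rot: [-0.557, 0.434, -0.421, 0.569]
force: [0.1, 0.1, -0.0]
width: 0.0851
```

Emit:
play_rows(
  travel=[
    [2,2.6,0.3],
    [2,2.6,0.2],
    [2,2.6,0],
    [2,2.6,0],
    [2,2.6,0],
    [2,2,0],
    [1.2,1,0],
    [0.5,0.5,0],
    [0,0,0],
  ],
  yaw=[0,0,0,0,0,0,0,0,0],
  hand=[8.5,8.5,8.5,8.5,8.5,8.5,8.5,8.5,8.5],
)

```text
time_s: 1.9
tool_pos: [0.5207, -0.0499, 0.2806]
eef_rot: [-0.559, 0.433, -0.417, 0.571]
force: [-0.3, 1.2, 0.1]
width: 0.0846
```

```bash
python3 - <<'E'
from plant import r
from h import *
s=r.get_state();print(s["qpos"],s["tool_pos"],s["eef_rot"],s["torque"],s["time_s"])
d=r.snapshot("wrist");cv2.imwrite("pics/w1.png",d["color"]);np.savez("pics/w1.npz",**d)
E
```

```text
[-0.23355831  0.27623683  0.16697309  1.47557485  0.02465459  2.62569195] [ 0.520664   -0.04991505  0.28062779] [-0.55927397  0.43271201 -0.41664952  0.57129338] [-0.0565521   0.02264777  0.0022489 ] 1.9
```

View pics/w1.png

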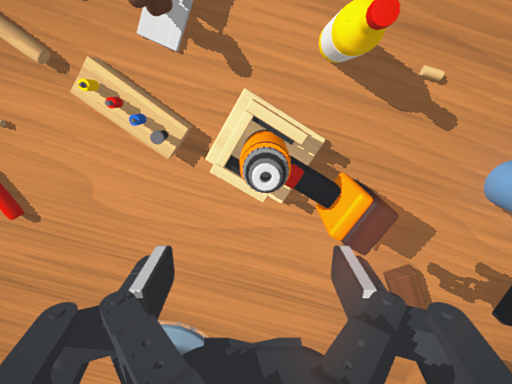

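Emit:
play_rows(
  travel=[
    [0,-0.2,0],
    [0,-0.2,0],
    [0,-0.2,0],
    [0,-0.2,0],
    [0,-0.2,0],
    [0,0,0],
    [0,0,0],
    [0,0,0],
    [0,0,0],
    [0,0,0],
    [0,0,0],
    [0,0,0],
  ],
  yaw=[1,1,1,1,1,1,1,1,1,1,1,1],
  hand=[8.5,8.5,8.5,8.5,8.5,8.5,8.5,8.5,8.5,8.5,8.5,8.5],
)

```text
time_s: 2.95
tool_pos: [0.5075, -0.0765, 0.2815]
eef_rot: [0.705, -0.087, 0.064, -0.701]
force: [0.7, 0.3, 0.0]
width: 0.0849
```

Emit:
play_rows(
  travel=[
    [0,0,0],
    [0,0,0],
    [0,0,0],
    [0,0,0],
    [0,0,0],
    [0,0,0],
    [0,0,0],
    [0,0,0],
    [0,0,0],
    [0,0,0],
  ],
  yaw=[1,1,1,1,1,1,1,1,1,0],
  hand=[6.5,6.5,6.5,6.5,6.5,6.5,6.5,6.5,6.5,6.5],
)

```text
time_s: 3.78
tool_pos: [0.4958, -0.0903, 0.283]
eef_rot: [0.684, 0.195, -0.217, -0.668]
force: [-0.5, 0.5, 0.0]
width: 0.0649
```

```bash
python3 - <<'E'
from plant import r
from h import *
s=r.get_state();print(s["qpos"],s["tool_pos"],s["eef_rot"],s["torque"],s["time_s"],s["width"])
d=r.snapshot("wrist");cv2.imwrite("pics/w2.png",d["color"]);np.savez("pics/w2.npz",**d)
W=np.load("pics/w1.npz")
a=cv2.resize(W["color"][120:220,200:330],(520,400),interpolation=3)
u,v=proj(d,np.array([.52,-.06,.165])).astype(int);print(u,v)
b=cv2.resize(d["color"],(520,390));e=d["color"][max(v-50,0):v+50,u-35:u+35];print(e.shape)
cv2.imwrite("pics/c2.png",np.hstack([a,cv2.resize(e,(280,400),interpolation=3)]))
E
```

```text
[-0.28086539  0.24194008  0.12719158  1.47078368 -0.03618138  0.6989662 ] [ 0.49578674 -0.0903484   0.28299445] [ 0.68419154  0.19462313 -0.21729952 -0.66841955] [ 0.04273018 -0.08855287  0.02231531] 3.7833 0.06493196433574487
290 161
(100, 70, 3)
```

View pics/c2.png

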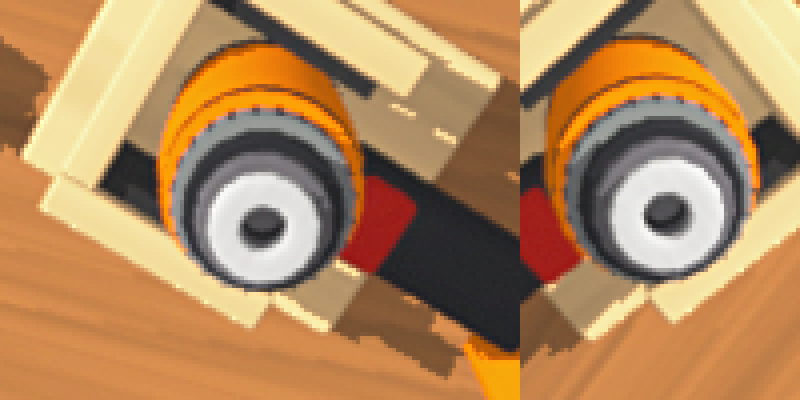

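```bash
python3 - <<'E'
from h import *
from scipy.spatial.transform import Rotation as R
A=np.load("pics/w1.npz");B=np.load("pics/w2.npz");S=np.load("pics/scene0.npz");T=np.load("pics/top0.npz")
px=[]
for d,g in((A,(266,177)),(B,(291.7,164.3))):
    h=cv2.cvtColor(d["color"],cv2.COLOR_BGR2HSV);m=((h[...,2]>190)&(h[...,1]<30)).astype(np.uint8)
    cs=cv2.findContours(m,0,1)[0];c=min(cs,key=lambda c:np.hypot(*(c.reshape(-1,2).mean(0)-g)));e=cv2.minEnclosingCircle(c);f=cv2.fitEllipse(c);print(e,f);px.append(f[0])
p,e=tri((A,*px[0]),(B,*px[1]));print("wrist pair",p,e)
print("all",tri((A,*px[0]),(B,*px[1]),(S,245.5,172),(T,267.3,193.5)))
M=R.from_quat([0.684,0.195,-0.217,-0.668]).as_matrix();print(M.round(3),np.degrees(np.arctan2(M[1,0],M[0,0])))
print("yellow from w1",onz(A,89,85,.06))
E
```

```text
((265.19903564453125, 176.208740234375), 13.853896141052246) ((265.0545959472656, 176.38339233398438), (25.952783584594727, 26.886829376220703), 109.71564483642578)
((291.23504638671875, 163.87606811523438), 14.158016204833984) ((291.5826416015625, 164.09036254882812), (25.969200134277344, 27.580636978149414), 56.07764434814453)
wrist pair [ 0.5214963  -0.06047946  0.17003061] [np.float64(9.531908362105869e-05), np.float64(9.53190836210653e-05)]
all (array([ 0.5209372 , -0.0605552 ,  0.16879678]), [np.float64(0.0002452544517482793), np.float64(0.0008333336662956527), np.float64(0.0008586491507902452), np.float64(0.0014491581120803364)])
[[ 0.83  -0.023 -0.558]
 [ 0.557 -0.031  0.83 ]
 [-0.036 -0.999 -0.013]] 33.88237670954935
yellow from w1 [0.54647183 0.19745198 0.06      ]
```

Emit:
play_rows(
  travel=[
    [0.5,0.6,0],
    [0.5,0.6,-1],
    [0.5,0.6,-1],
    [0.5,0.6,-1],
    [0.5,0.6,-1],
    [0,0,-1],
    [0,0,-1],
    [0,0,-1],
    [0,0,-0.5],
    [0,0,0],
  ],
  yaw=[0,0,0,0,0,0,0,0,0,0],
  hand=[6.8,6.8,6.8,6.8,6.8,6.8,6.8,6.8,6.8,6.8],
)

```text
time_s: 4.67
tool_pos: [0.5217, -0.0544, 0.1957]
eef_rot: [0.684, 0.189, -0.216, -0.671]
force: [0.2, -0.2, 0.7]
width: 0.068
```

```bash
cat > st.py <<'E'
from plant import r
from h import *
from scipy.spatial.transform import Rotation as R
s=r.get_state();M=R.from_quat(s["eef_rot"]).as_matrix()
print("t",s["time_s"],"p",s["tool_pos"].round(4) if hasattr(s["tool_pos"],"round") else s["tool_pos"],"w",round(s["width"],4),"yaw",np.degrees(np.arctan2(M[1,0],M[0,0])).round(2),"y",M[:,1].round(3),"F",np.round(s["force"],2),"T",np.round(s["torque"],3),"q",np.round(s["qpos"],2))
E
python3 st.py; python3 - <<'E'
from plant import r
from h import *
d=r.snapshot("wrist");cv2.imwrite("pics/w3.png",d["color"]);np.savez("pics/w3.npz",**d)
E
```

```text
t 4.6667 p [ 0.5217 -0.0544  0.1957] w 0.068 yaw 33.3 y [-0.031 -0.029 -0.999] F [ 0.21 -0.18  0.69] T [ 0.069 -0.025 -0.031] q [-0.2   0.3  -0.02  1.28 -0.03  0.79]
```

View pics/w3.png

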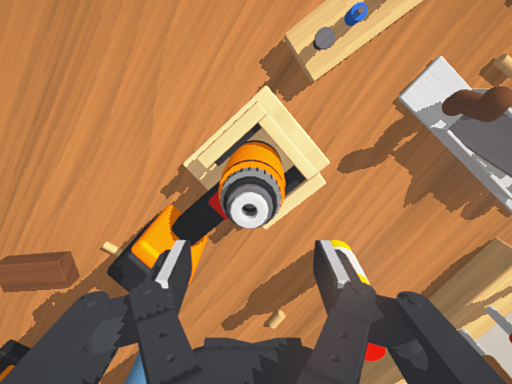

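Emit:
play_rows(
  travel=[
    [0,-0.3,0],
    [0,-0.25,0],
    [0,0,-1],
    [0,0,-1],
    [0,0,-1],
    [0,0,-1],
    [0,0,-0.8],
    [0,0,0],
    [0,0,0],
  ],
  yaw=[0,0,0,0,0,0,0,0,0],
  hand=[6.8,6.8,6.8,6.8,6.8,6.8,6.8,6.8,6.8],
)

```text
time_s: 5.47
tool_pos: [0.5234, -0.0611, 0.1448]
eef_rot: [0.685, 0.19, -0.214, -0.67]
force: [0.2, 0.2, -0.0]
width: 0.0678
```

```bash
python3 st.py; python3 - <<'E'
from plant import r
from h import *
D=np.load("pics/w3.npz");d=r.snapshot("wrist");cv2.imwrite("pics/w4.png",d["color"]);np.savez("pics/w4.npz",**d)
for x in(D,d):
    g=proj(x,np.array([.5213,-.0605,.1695]))
    h=cv2.cvtColor(x["color"],cv2.COLOR_BGR2HSV);m=((h[...,2]>190)&(h[...,1]<30)).astype(np.uint8)
    cs=[c for c in cv2.findContours(m,0,1)[0] if len(c)>20];c=min(cs,key=lambda c:np.hypot(*(c.reshape(-1,2).mean(0)-g)));f=cv2.fitEllipse(c);print(g,f,onz(x,*f[0],.1695))
cv2.imwrite("pics/c4.png",cv2.resize(d["color"][130:330,120:390],(800,593),interpolation=3))
E
```

```text
t 5.4667 p [ 0.5234 -0.0611  0.1448] w 0.0678 yaw 33.21 y [-0.027 -0.03  -0.999] F [ 0.22  0.23 -0.01] T [ 0.072 -0.018 -0.019] q [-0.21  0.32 -0.12  1.15 -0.03  0.78]
[249.2302313  209.46295794] ((249.2938690185547, 209.76597595214844), (34.803043365478516, 36.16045379638672), 73.3272705078125) [ 0.52148904 -0.06069515  0.1695    ]
[248.84456505 232.56660279] ((248.9382781982422, 232.94309997558594), (43.882755279541016, 46.69718933105469), 76.7778091430664) [ 0.52149499 -0.06069123  0.1695    ]
```

View pics/c4.png

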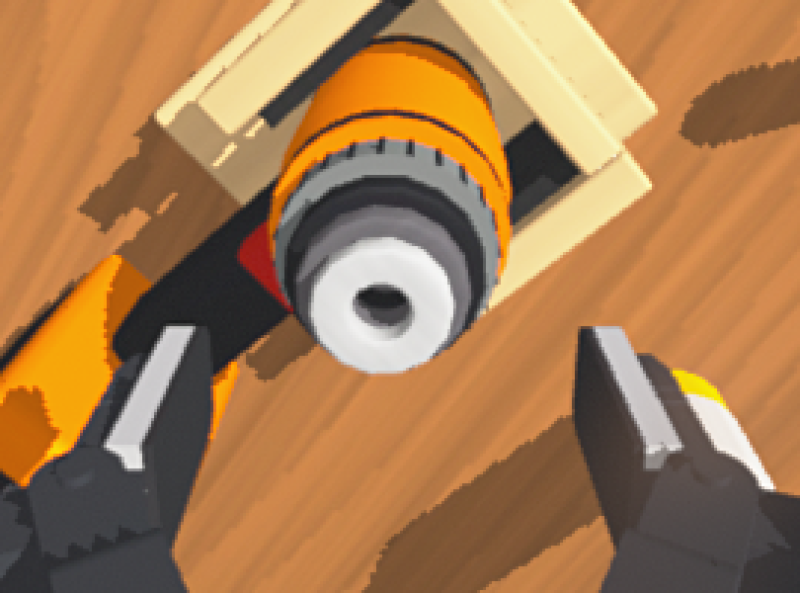

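Emit:
play_rows(
  travel=[
    [-0.2,0,-0.5],
    [0,0,-0.5],
    [0,0,-0.35],
    [0,0,0],
    [0,0,0],
  ],
  yaw=[0,0,0,0,0],
  hand=[6.8,6.8,6.8,6.8,6.8],
)

```text
time_s: 5.93
tool_pos: [0.5222, -0.0613, 0.1314]
eef_rot: [0.685, 0.191, -0.213, -0.67]
force: [-0.5, -0.2, -0.3]
width: 0.0681
```

```bash
python3 st.py
```

```text
t 5.9333 p [ 0.5222 -0.0613  0.1314] w 0.0681 yaw 33.21 y [-0.024 -0.03  -0.999] F [-0.5  -0.22 -0.25] T [ 0.006 -0.033  0.005] q [-0.21  0.32 -0.16  1.11 -0.03  0.78]
```

Emit:
play_rows(
  travel=[
    [0,0,0],
    [0,0,0],
    [0,0,0],
    [0,0,0],
    [0,0,0],
    [0,0,0],
  ],
  yaw=[0,0,0,0,0,0],
  hand=[5.8,5.4,5,5,5,5],
  grip_force=25,
)

```text
time_s: 6.43
tool_pos: [0.5229, -0.0615, 0.1322]
eef_rot: [0.685, 0.191, -0.213, -0.669]
force: [-0.2, -0.3, 1.3]
width: 0.05
```

```bash
python3 st.py
```

```text
t 6.4333 p [ 0.5229 -0.0615  0.1322] w 0.05 yaw 33.21 y [-0.023 -0.03  -0.999] F [-0.21 -0.32  1.3 ] T [ 0.026 -0.01  -0.025] q [-0.21  0.32 -0.15  1.11 -0.03  0.78]
```

```bash
python3 - <<'E'
from plant import r
from h import *
d=r.snapshot("wrist")
cv2.imwrite("pics/c5.png",cv2.resize(d["color"][150:300,150:350],(800,600),interpolation=3))
E
```

```text
(no output)
```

View pics/c5.png

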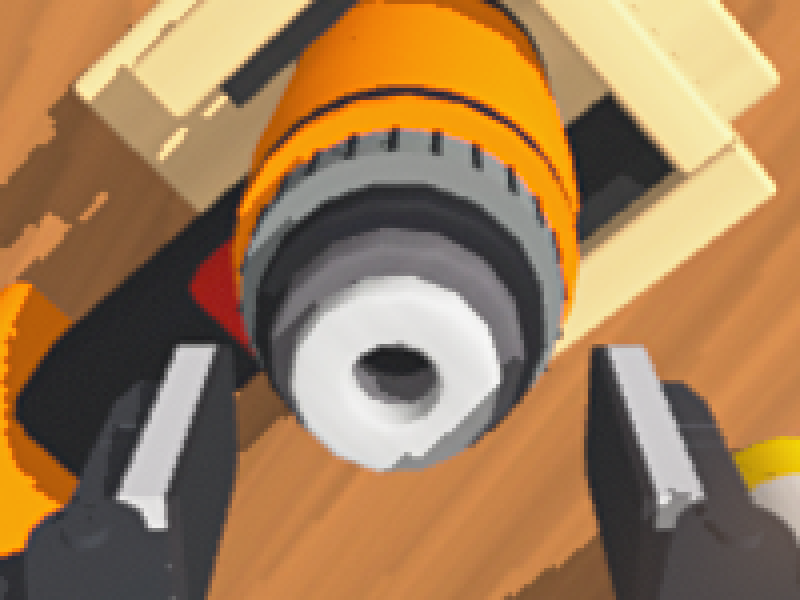

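The picture shows the tips at about row 236, with the pads 89 px apart at 50 mm. That puts them about 15 mm nearer the camera than the chuck top, so the real tips sit about 44 mm behind the reported TCP. The fingers closed on air above the chuck. I'll reopen them, go down in stages and measure again.

Emit:
play_rows(
  travel=[
    [-0.2,0,0],
    [0,0,0],
    [0,0,0],
    [0,0,-0.7],
    [0,0,-0.7],
    [0,0,-0.7],
    [0,0,-0.4],
    [0,0,0],
    [0,0,0],
  ],
  yaw=[0,0,0,0,0,0,0,0,0],
  hand=[6.8,6.8,6.8,6.8,6.8,6.8,6.8,6.8,6.8],
)

```text
time_s: 7.23
tool_pos: [0.5199, -0.0613, 0.1036]
eef_rot: [0.685, 0.191, -0.213, -0.67]
force: [-0.1, 0.2, -0.1]
width: 0.0677
```

```bash
python3 st.py; python3 - <<'E'
from plant import r
from h import *
d=r.snapshot("wrist");np.savez("pics/w6.npz",**d)
s=r.snapshot("scene");np.savez("pics/s6.npz",**s)
a=cv2.resize(d["color"][150:300,150:350],(800,600),interpolation=3)
b=cv2.resize(s["color"][110:210,200:300],(400,400),interpolation=3)
cv2.imwrite("pics/c6.png",np.hstack([cv2.resize(a,(400,300)),cv2.resize(b,(300,300))]))
E
```

```text
t 7.2333 p [ 0.5199 -0.0613  0.1036] w 0.0677 yaw 33.21 y [-0.024 -0.03  -0.999] F [-0.09  0.16 -0.15] T [ 0.031 -0.059 -0.001] q [-0.22  0.34 -0.21  1.04 -0.03  0.78]
```

View pics/c6.png

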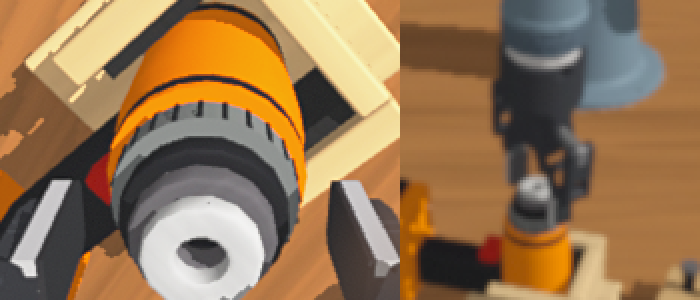

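Emit:
play_rows(
  travel=[
    [0.05,0,-0.4],
    [0,0,-0.4],
    [0,0,-0.4],
    [0,0,0],
    [0,0,0],
    [0,0,0],
    [0,0,0],
    [0,0,0],
    [0,0,0],
  ],
  yaw=[0,0,0,0,0,0,0,0,0],
  hand=[6.8,6.8,6.8,6.8,6,5.5,5,5,5],
)

```text
time_s: 8.08
tool_pos: [0.5201, -0.0625, 0.0919]
eef_rot: [0.686, 0.19, -0.214, -0.669]
force: [-0.0, 0.1, -0.1]
width: 0.0527
```

```bash
python3 st.py; python3 - <<'E'
from plant import r
from h import *
d=r.snapshot("wrist");np.savez("pics/w7.npz",**d)
cv2.imwrite("pics/c7.png",cv2.resize(d["color"][150:300,150:350],(800,600),interpolation=3))
E
```

```text
t 8.0833 p [ 0.5201 -0.0625  0.0919] w 0.0527 yaw 33.18 y [-0.024 -0.033 -0.999] F [-0.01  0.05 -0.09] T [-0.145  0.182  0.007] q [-0.22  0.34 -0.23  1.01 -0.04  0.78]
```

View pics/c7.png

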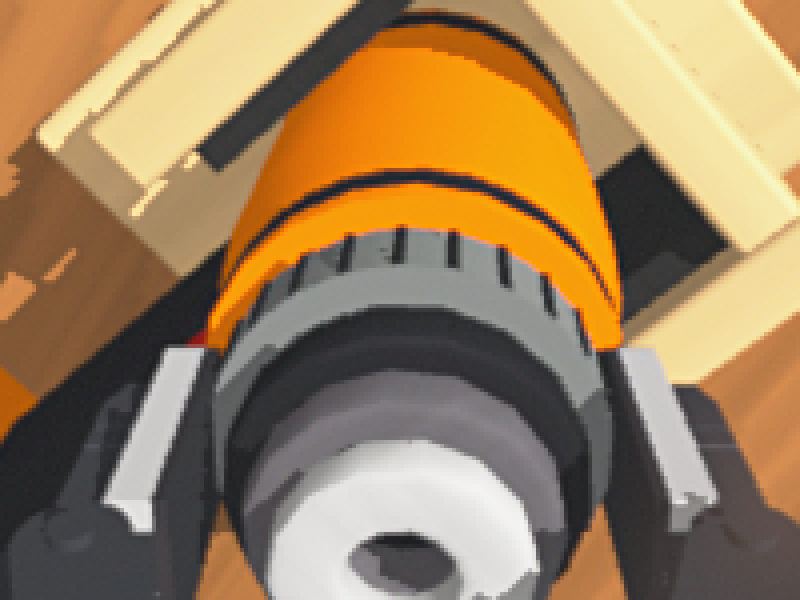

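Emit:
play_rows(
  travel=[
    [0,0,0],
    [0,0,0],
    [0,0,0],
    [0,0,0],
  ],
  yaw=[-0.2,-0.2,-0.2,-0.2],
  hand=[5,5,5,5],
)

```text
time_s: 8.47
tool_pos: [0.52, -0.0624, 0.0919]
eef_rot: [0.693, 0.165, -0.189, -0.676]
force: [-0.3, -0.0, -0.1]
width: 0.0527
```

```bash
python3 st.py
```

```text
t 8.4667 p [ 0.52   -0.0624  0.0919] w 0.0527 yaw 28.95 y [-0.027 -0.031 -0.999] F [-0.27 -0.03 -0.06] T [-0.059  0.279  0.305] q [-0.22  0.35 -0.23  1.02 -0.04  0.85]
```

Emit:
play_rows(
  travel=[
    [0,0,0],
    [0,0,0.1],
    [0,0,0.1],
  ],
  yaw=[0,0,0],
  hand=[5,5,5],
  grip_force=20,
)

```text
time_s: 8.72
tool_pos: [0.5199, -0.0624, 0.0921]
eef_rot: [0.693, 0.164, -0.189, -0.676]
force: [3.6, -1.3, -10.7]
width: 0.053
```

```bash
python3 st.py
```

```text
t 8.7167 p [ 0.5199 -0.0624  0.0921] w 0.053 yaw 28.88 y [-0.028 -0.031 -0.999] F [  3.61  -1.27 -10.71] T [-0.276 -0.58   0.257] q [-0.22  0.35 -0.23  1.02 -0.04  0.85]
```

Emit:
play_rows(
  travel=[
    [0,0,0],
    [0,0,0],
    [0,0,0],
    [0,0,0],
    [0,0,0],
    [0,0,0],
    [0,0,0],
    [0,0,0],
    [0,0,0],
    [0,0,0],
  ],
  yaw=[-0.05,-0.05,-0.05,-0.05,-0.05,-0.05,-0.05,-0.05,-0.05,-0.05],
  hand=[5,5,5,5,5,5,5,5,5,5],
  grip_force=30,
)

```text
time_s: 9.55
tool_pos: [0.5199, -0.0623, 0.0921]
eef_rot: [0.696, 0.147, -0.173, -0.681]
force: [0.6, -1.7, -3.8]
width: 0.0522
```

```bash
python3 st.py
```

```text
t 9.55 p [ 0.5199 -0.0623  0.0921] w 0.0522 yaw 26.14 y [-0.03  -0.029 -0.999] F [ 0.57 -1.71 -3.84] T [-0.121 -0.063  0.324] q [-0.22  0.35 -0.22  1.02 -0.04  0.9 ]
```

Emit:
play_rows(
  travel=[
    [0,0,0],
    [0,0,0.2],
    [0,0,0.2],
  ],
  yaw=[0,0,0],
  hand=[5,5,5],
  grip_force=20,
)

```text
time_s: 9.8
tool_pos: [0.5197, -0.0623, 0.0923]
eef_rot: [0.696, 0.146, -0.173, -0.681]
force: [6.1, -1.9, -22.6]
width: 0.0527
```

```bash
python3 st.py
```

```text
t 9.8 p [ 0.5197 -0.0623  0.0923] w 0.0527 yaw 26.11 y [-0.032 -0.028 -0.999] F [  6.06  -1.94 -22.58] T [-0.389 -1.539  0.298] q [-0.22  0.35 -0.22  1.02 -0.03  0.9 ]
```

Emit:
play_rows(
  travel=[
    [0,0,0],
    [0,0,0],
    [0,0,0.2],
  ],
  yaw=[0,0,0],
  hand=[5.35,5.35,5.35],
)

```text
time_s: 10.05
tool_pos: [0.5195, -0.0618, 0.0935]
eef_rot: [0.695, 0.146, -0.173, -0.682]
force: [2.3, 0.3, -11.8]
width: 0.0534
```

```bash
python3 st.py
```

```text
t 10.05 p [ 0.5195 -0.0618  0.0935] w 0.0534 yaw 26.04 y [-0.033 -0.027 -0.999] F [  2.28   0.28 -11.78] T [ 0.091 -0.632 -0.016] q [-0.22  0.35 -0.22  1.03 -0.03  0.9 ]
```

Emit:
play_rows(
  travel=[
    [0,-0.05,0],
    [0.05,0,-0.2],
    [0,0,0],
    [0,0,0],
    [0,0,0],
    [0,0,0.2],
    [0,0,0.2],
  ],
  yaw=[0,0,0,0,0,0,0],
  hand=[5.6,5.6,5.6,5.32,5.32,5.32,5.32],
)

```text
time_s: 10.63
tool_pos: [0.5198, -0.0622, 0.0961]
eef_rot: [0.695, 0.146, -0.172, -0.682]
force: [3.5, -0.9, -13.4]
width: 0.0533
```

```bash
python3 st.py
```

```text
t 10.6333 p [ 0.5198 -0.0622  0.0961] w 0.0533 yaw 25.95 y [-0.032 -0.026 -0.999] F [  3.53  -0.91 -13.42] T [-0.034 -0.815  0.014] q [-0.22  0.35 -0.21  1.03 -0.03  0.9 ]
```

Emit:
play_rows(
  travel=[
    [0,0,0],
    [0.08,0.05,-0.3],
    [0.05,0.05,-0.2],
    [0,0,0],
    [0,0,0],
    [0,0,0],
    [0,0,0.2],
  ],
  yaw=[0,0,0,0,0,0,0],
  hand=[5.7,5.7,5.7,5.7,5.28,5.28,5.28],
)

```text
time_s: 11.22
tool_pos: [0.5197, -0.0625, 0.0938]
eef_rot: [0.696, 0.144, -0.173, -0.681]
force: [6.0, -2.2, -21.0]
width: 0.0529
```

```bash
python3 st.py
```

```text
t 11.2167 p [ 0.5197 -0.0625  0.0938] w 0.0529 yaw 25.91 y [-0.035 -0.03  -0.999] F [  6.01  -2.2  -21.  ] T [-0.178 -1.186 -0.036] q [-0.22  0.35 -0.22  1.03 -0.04  0.9 ]
```

Emit:
play_rows(
  travel=[
    [0,0,-0.1],
    [0,0,0],
    [0,0,0],
    [0,0,0],
    [0,0,0],
    [0,0,0],
    [0,0,0],
    [0,0,0],
    [0,0,0],
    [0,0,0],
    [0,0,0],
    [0,0,0],
  ],
  yaw=[0,-0.2,-0.2,-0.2,-0.2,-0.2,-0.2,-0.2,-0.2,-0.2,-0.2,-0.2],
  hand=[5.3,5.3,5.3,5.3,5.3,5.3,5.3,5.3,5.3,5.3,5.3,5.3],
)

```text
time_s: 12.22
tool_pos: [0.5196, -0.0621, 0.0936]
eef_rot: [0.707, 0.071, -0.102, -0.696]
force: [-1.0, -0.2, -1.5]
width: 0.0531
```

```bash
python3 st.py
```

```text
t 12.2167 p [ 0.5196 -0.0621  0.0936] w 0.0531 yaw 14.05 y [-0.04  -0.022 -0.999] F [-1.03 -0.2  -1.49] T [-0.152  0.125  0.226] q [-0.22  0.36 -0.21  1.04 -0.03  1.11]
```

Emit:
play_rows(
  travel=[
    [0,0,0],
    [0,0,0],
    [0,0,0],
    [0,0,0],
    [0,0,0],
  ],
  yaw=[0,-0.2,-0.2,-0.2,-0.2],
  hand=[5.28,5.28,5.28,5.28,5.28],
)

```text
time_s: 12.63
tool_pos: [0.5195, -0.0619, 0.0936]
eef_rot: [0.71, 0.044, -0.075, -0.699]
force: [-0.5, -0.9, -1.8]
width: 0.0531
```

```bash
python3 st.py
```

```text
t 12.6333 p [ 0.5195 -0.0619  0.0936] w 0.0531 yaw 9.62 y [-0.042 -0.018 -0.999] F [-0.51 -0.9  -1.8 ] T [-0.126  0.172  0.27 ] q [-0.22  0.36 -0.2   1.04 -0.03  1.18]
```

Emit:
play_rows(
  travel=[
    [0,0,0],
    [0,0,0],
    [0,0,0],
    [0,0,0],
    [0,0,0],
    [0,0,0],
    [0,0,0],
    [0,0,0],
    [0,0,0],
  ],
  yaw=[0,-0.15,-0.15,-0.15,-0.15,-0.15,-0.15,-0.15,-0.15],
  hand=[5.28,5.28,5.28,5.28,5.28,5.28,5.28,5.28,5.28],
)

```text
time_s: 13.38
tool_pos: [0.5195, -0.0617, 0.0936]
eef_rot: [0.711, 0.003, -0.034, -0.703]
force: [-1.1, -0.4, -2.3]
width: 0.0531
```

```bash
python3 st.py; python3 - <<'E'
from plant import r
from h import *
d=r.snapshot("wrist");np.savez("pics/w8.npz",**d)
A=np.load("pics/w7.npz")["color"]
cv2.imwrite("pics/c8.png",np.hstack([cv2.resize(x[150:270,190:310],(400,400),interpolation=3) for x in(A,d["color"])]))
E
```

```text
t 13.3833 p [ 0.5195 -0.0617  0.0936] w 0.0531 yaw 2.94 y [-0.044 -0.013 -0.999] F [-1.1  -0.39 -2.29] T [-0.086  0.113  0.286] q [-0.22  0.36 -0.2   1.05 -0.02  1.3 ]
```

View pics/c8.png

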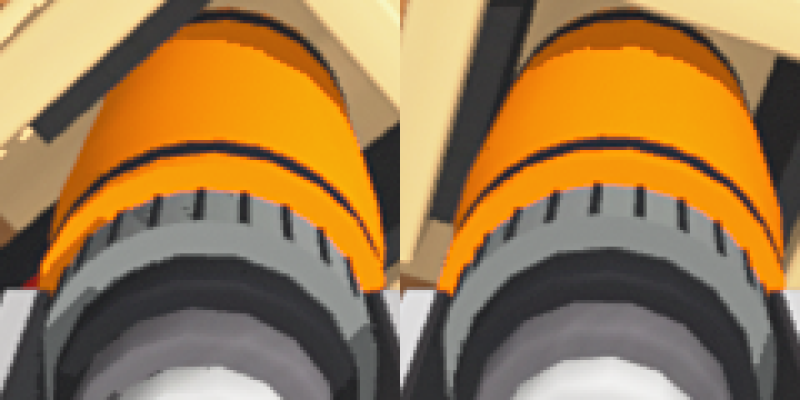

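Emit:
play_rows(
  travel=[
    [0,0,0],
    [0,0,0],
    [0,0,0],
    [0,0,0],
    [0,0,0],
    [0,0,0],
    [0,0,0],
    [0,0,0],
    [0,0,0],
    [0,0,0],
    [0,0,0],
    [0,0,0],
  ],
  yaw=[0,-0.15,-0.15,-0.15,-0.15,-0.15,-0.15,-0.15,-0.15,-0.15,-0.15,-0.15],
  hand=[5.31,5.31,5.31,5.31,5.31,5.31,5.31,5.31,5.31,5.31,5.31,5.31],
)

```text
time_s: 14.43
tool_pos: [0.5195, -0.0613, 0.0936]
eef_rot: [0.708, -0.054, 0.022, -0.703]
force: [-1.0, 0.2, -2.4]
width: 0.0534
```

```bash
cat > rib.py <<'E'
# rib phase on the ring in the camera frame, against w7
from plant import r
from h import *
d=r.snapshot("wrist")["color"]
def prof(x):
    o=cv2.inRange(cv2.cvtColor(x,cv2.COLOR_BGR2HSV),(5,150,120),(25,255,255))
    xs=[]
    out=[]
    for u in range(222,282):
        c=np.where(o[150:235,u])[0]+150
        out.append(x[c.max()+2:c.max()+8,u].mean() if len(c) else np.nan)
    return np.array(out)
for n,x in(("w7",np.load("pics/w7.npz")["color"]),("now",d)):
    p=prof(x);m=[222+i for i in range(1,59) if p[i]<p[i-1] and p[i]<=p[i+1] and p[i]<np.nanmedian(p)-12];print(n,m)
E
python3 st.py; python3 rib.py
```

```text
t 14.4333 p [ 0.5195 -0.0613  0.0936] w 0.0534 yaw -6.2 y [-0.045 -0.005 -0.999] F [-0.96  0.24 -2.43] T [-0.009  0.138  0.318] q [-0.23  0.36 -0.2   1.05 -0.01  1.45]
w7 [223, 232, 236, 249, 263, 275]
now [223, 235, 248, 262, 274]
```

Emit:
play_rows(
  travel=[
    [0,0,0],
    [0,0,0],
    [0,0,0],
    [0,0,0],
    [0,0,0],
    [0,0,0],
    [0,0,0],
    [0,0,0],
    [0,0,0],
    [0,0,0],
    [0,0,0],
    [0,0,0],
  ],
  yaw=[-0.15,-0.15,-0.15,-0.15,-0.15,-0.15,-0.15,-0.15,-0.15,-0.15,-0.15,-0.15],
  hand=[5.31,5.31,5.31,5.31,5.31,5.31,5.31,5.31,5.31,5.31,5.31,5.31],
)

```text
time_s: 15.48
tool_pos: [0.5195, -0.0609, 0.0935]
eef_rot: [0.701, -0.115, 0.083, -0.699]
force: [-1.5, 0.2, -2.2]
width: 0.0532
```

```bash
python3 st.py; python3 rib.py
```

```text
t 15.4833 p [ 0.5195 -0.0609  0.0935] w 0.0532 yaw -16.17 y [-0.045  0.004 -0.999] F [-1.45  0.24 -2.25] T [-0.095  0.102  0.295] q [-0.23  0.37 -0.2   1.05 -0.01  1.62]
w7 [223, 232, 236, 249, 263, 275]
now [223, 235, 248, 262, 274]
```

Emit:
play_rows(
  travel=[
    [0,0,0],
    [0,0,0],
    [0,0,0],
    [0,0,0],
    [0,0,0],
    [0,0,0],
    [0,0,0],
    [0,0,0],
    [0,0,0],
    [0,0,0],
    [0,0,0],
    [0,0,0],
  ],
  yaw=[-0.15,-0.15,-0.15,-0.15,-0.15,-0.15,-0.15,-0.15,-0.15,-0.15,-0.15,-0.15],
  hand=[5.31,5.31,5.31,5.31,5.31,5.31,5.31,5.31,5.31,5.31,5.31,5.31],
)

```text
time_s: 16.53
tool_pos: [0.5196, -0.0605, 0.0936]
eef_rot: [-0.688, 0.176, -0.144, 0.689]
force: [-1.0, 0.8, -1.4]
width: 0.0532
```

```bash
python3 st.py; python3 rib.py
```

```text
t 16.5333 p [ 0.5196 -0.0605  0.0936] w 0.0532 yaw -26.14 y [-0.044  0.012 -0.999] F [-1.02  0.85 -1.35] T [0.146 0.099 0.279] q [-0.24  0.37 -0.2   1.05  0.    1.79]
w7 [223, 232, 236, 249, 263, 275]
now [223, 235, 248, 262, 274]
```

Emit:
play_rows(
  travel=[
    [0,0,0],
    [0,0,0],
    [0,0,0],
    [0,0,0],
    [0,0,0],
    [0,0,0],
    [0,0,0],
    [0,0,0],
  ],
  yaw=[-0.15,-0.15,-0.15,-0.15,-0.15,-0.15,-0.15,-0.15],
  hand=[5.31,5.31,5.31,5.31,5.31,5.31,5.31,5.31],
)

```text
time_s: 17.25
tool_pos: [0.5197, -0.0602, 0.0935]
eef_rot: [-0.676, 0.215, -0.183, 0.68]
force: [-1.2, 0.6, -0.9]
width: 0.053
```

```bash
python3 st.py; python3 rib.py
```

```text
t 17.25 p [ 0.5197 -0.0602  0.0935] w 0.053 yaw -32.77 y [-0.042  0.018 -0.999] F [-1.22  0.64 -0.91] T [0.109 0.027 0.28 ] q [-0.24  0.36 -0.2   1.05  0.01  1.9 ]
w7 [223, 232, 236, 249, 263, 275]
now [223, 235, 248, 262, 274, 280]
```

Emit:
play_rows(
  travel=[
    [0,0,0],
    [0,0,0],
    [0,0,0],
    [0,0,0],
    [0,0,0],
    [0,0,0],
    [0,0,0],
    [0,0,0],
  ],
  yaw=[-0.1,-0.1,-0.1,-0.1,-0.1,-0.1,-0.1,-0.1],
  hand=[5.32,5.32,5.32,5.32,5.32,5.32,5.32,5.32],
)

```text
time_s: 17.97
tool_pos: [0.5198, -0.0601, 0.0935]
eef_rot: [-0.667, 0.241, -0.21, 0.673]
force: [-0.3, -0.4, -2.1]
width: 0.0531
```

```bash
python3 st.py; python3 rib.py
```

```text
t 17.9667 p [ 0.5198 -0.0601  0.0935] w 0.0531 yaw -37.21 y [-0.04   0.021 -0.999] F [-0.29 -0.39 -2.14] T [0.151 0.072 0.282] q [-0.24  0.36 -0.2   1.05  0.01  1.98]
w7 [223, 232, 236, 249, 263, 275]
now [223, 235, 248, 262, 274]
```

Emit:
play_rows(
  travel=[
    [0,0,0],
    [0,0,0],
    [0,0,0],
    [0,0,0],
    [0,0,0],
    [0,0,0],
  ],
  yaw=[-0.1,-0.1,-0.1,-0.1,-0.1,-0.1],
  hand=[5.32,5.32,5.32,5.32,5.32,5.32],
)

```text
time_s: 18.52
tool_pos: [0.5194, -0.0607, 0.0936]
eef_rot: [-0.661, 0.26, -0.229, 0.666]
force: [-2.2, 0.0, -1.3]
width: 0.0533
```

```bash
python3 st.py; python3 rib.py
```

```text
t 18.5167 p [ 0.5194 -0.0607  0.0936] w 0.0533 yaw -40.5 y [-0.039  0.022 -0.999] F [-2.24  0.02 -1.3 ] T [-0.001  0.101  0.461] q [-0.25  0.36 -0.2   1.05  0.01  2.03]
w7 [223, 232, 236, 249, 263, 275]
now [234, 247, 260, 273, 279]
```

Emit:
play_rows(
  travel=[
    [0,0,0],
    [0,0,0],
    [0,0,0],
  ],
  yaw=[0,-0.04,0],
  hand=[5.29,5.29,5.29],
)

```text
time_s: 18.82
tool_pos: [0.5194, -0.0606, 0.0936]
eef_rot: [-0.66, 0.262, -0.23, 0.665]
force: [-0.7, 0.0, -2.0]
width: 0.053
```

```bash
python3 st.py; python3 rib.py
```

```text
t 18.8167 p [ 0.5194 -0.0606  0.0936] w 0.053 yaw -40.73 y [-0.039  0.023 -0.999] F [-0.73  0.03 -2.03] T [-0.012  0.107  0.468] q [-0.25  0.36 -0.2   1.05  0.01  2.04]
w7 [223, 232, 236, 249, 263, 275]
now [234, 247, 260, 273]
```

Emit:
play_rows(
  travel=[
    [0,0,0],
    [0,0,0],
  ],
  yaw=[-0.05,0],
  hand=[5.28,5.28],
)

```text
time_s: 19.03
tool_pos: [0.5194, -0.0606, 0.0936]
eef_rot: [-0.66, 0.263, -0.232, 0.665]
force: [-1.6, -0.1, -1.2]
width: 0.0527
```

```bash
python3 st.py
```

```text
t 19.0333 p [ 0.5194 -0.0606  0.0936] w 0.0527 yaw -40.97 y [-0.039  0.023 -0.999] F [-1.61 -0.09 -1.22] T [-0.05   0.186  0.527] q [-0.25  0.36 -0.2   1.05  0.01  2.04]
```

Emit:
play_rows(
  travel=[
    [0,0,0],
    [0,0,0],
    [0,0,0],
    [0,0,1.5],
    [0,0,2.5],
    [0,0,3],
    [0,0,2.5],
    [0,0,1],
    [0,0,0],
  ],
  yaw=[0,0,0,0,0,0,0,0,0],
  hand=[6.2,7,7,7,7,7,7,7,7],
)

```text
time_s: 19.78
tool_pos: [0.5218, -0.0612, 0.2044]
eef_rot: [-0.658, 0.263, -0.236, 0.665]
force: [0.8, -0.8, -0.4]
width: 0.0704
```

Emit:
play_rows(
  travel=[
    [0.2,2,0],
    [0.2,2.5,0],
    [0.3,2.5,0],
    [0.3,2.5,0],
    [0.3,2.5,0],
    [0.3,2.5,0],
    [0.3,2.5,0],
    [0.3,2.5,0],
    [0.2,2,0],
    [0,1,0],
    [0,0,0],
  ],
  yaw=[0.5,0.5,0.5,0.5,0.5,0.5,0.5,0.5,0,0,0],
  hand=[5,4,4,4,4,4,4,4,4,4,4],
)

```text
time_s: 20.7
tool_pos: [0.5484, 0.1718, 0.199]
eef_rot: [-0.694, 0.141, -0.116, 0.697]
force: [-0.3, 0.1, 0.1]
width: 0.04
```

```bash
python3 st.py; cat > bits.py <<'E'
import sys
from plant import r
from h import *
d=r.snapshot("wrist");np.savez(f"pics/{sys.argv[1]}.npz",**d);h=cv2.cvtColor(d["color"],cv2.COLOR_BGR2HSV)
for n,lo,hi in(("yel",(22,150,90),(33,255,255)),("red",(0,170,80),(4,255,255)),("blue",(105,150,60),(125,255,255))):
    m=cv2.inRange(h,lo,hi)
    for c in sorted(cv2.findContours(m,0,1)[0],key=cv2.contourArea)[::-1][:3]:
        (u,v),sz,a=cv2.minAreaRect(c)
        if cv2.contourArea(c)>15:print(n,round(u,1),round(v,1),np.round(sz,1),cv2.contourArea(c),onz(d,u,v,.043).round(4))
E
python3 bits.py w9
```

```text
t 20.7 p [0.5484 0.1718 0.199 ] w 0.04 yaw -20.91 y [-0.034  0.01  -0.999] F [-0.34  0.11  0.07] T [-0.072 -0.015 -0.065] q [0.18 0.41 0.14 1.34 0.02 2.12]
yel 461.2 338.5 [78.  24.4] 1163.0 [ 0.7442 -0.1921  0.043 ]
yel 409.3 285.1 [16.4 36.6] 285.0 [ 0.6894 -0.0691  0.043 ]
yel 242.5 138.0 [16. 13.] 163.0 [0.5434 0.2082 0.043 ]
red 30.2 81.3 [25.8 81.5] 1878.5 [0.3369 0.3555 0.043 ]
red 244.0 170.0 [14. 12.] 83.5 [0.5305 0.1704 0.043 ]
blue 244.5 200.5 [17. 11.] 107.5 [0.5161 0.132  0.043 ]
```

Emit:
play_rows(
  travel=[
    [-0.1,1,0],
    [-0.1,1,-1],
    [-0.1,1,-1.5],
    [-0.1,0.5,-1.5],
    [0,0,-1.5],
    [0,0,-1.5],
    [0,0,-1.5],
    [0,0,-1.5],
    [0,0,-1],
    [0,0,0],
    [0,0,0],
  ],
  yaw=[0,0,0,0,0,0,0,0,0,0,0],
  hand=[4,4,4,4,4,4,4,4,4,4,4],
)

```text
time_s: 21.67
tool_pos: [0.5419, 0.2024, 0.0787]
eef_rot: [-0.694, 0.146, -0.121, 0.695]
force: [0.6, -1.0, 0.8]
width: 0.04
```

```bash
python3 st.py; python3 bits.py w10
```

```text
t 21.6667 p [0.5419 0.2024 0.0787] w 0.04 yaw -21.76 y [-0.035  0.008 -0.999] F [ 0.55 -1.01  0.83] T [ 0.015 -0.056  0.027] q [ 0.24  0.47 -0.08  1.06  0.02  2.19]
yel 254.5 193.5 [27. 19.] 434.0 [0.5439 0.2072 0.043 ]
yel 485.8 365.1 [41.4 15.6] 344.0 [ 0.6958 -0.0512  0.043 ]
red 255.5 235.0 [26. 17.] 276.0 [0.5305 0.1708 0.043 ]
blue 256.5 274.5 [29. 15.] 327.0 [0.5163 0.1323 0.043 ]
```

Emit:
play_rows(
  travel=[
    [0.05,0.35,0],
    [0.05,0.3,-0.5],
    [0,0,-1],
    [0,0,-1.2],
    [0,0,-1.2],
    [0,0,-1],
    [0,0,-1],
    [0,0,-0.8],
    [0,0,-0.5],
    [0,0,-0.3],
    [0,0,0],
    [0,0,0],
  ],
  yaw=[0,0,0,0,0,0,0,0,0,0,0,0],
  hand=[4,4,4,4,4,4,4,4,4,4,4,4],
)

```text
time_s: 22.72
tool_pos: [0.5469, 0.211, 0.0009]
eef_rot: [-0.692, 0.143, -0.124, 0.696]
force: [0.3, -0.8, 0.0]
width: 0.0399
```

```bash
python3 st.py; python3 bits.py w11; python3 - <<'E'
from h import *
d=np.load("pics/w11.npz");cv2.imwrite("pics/c11.png",cv2.resize(d["color"][120:320,120:390],(800,593),interpolation=3))
E
```

```text
t 22.7167 p [0.5469 0.211  0.0009] w 0.0399 yaw -21.77 y [-0.026  0.01  -1.   ] F [ 0.31 -0.82  0.03] T [ 0.007 -0.036 -0.031] q [ 0.25  0.54 -0.18  0.88  0.02  2.2 ]
yel 248.0 256.5 [47. 28.] 872.5 [0.5433 0.2068 0.043 ]
red 250.5 309.0 [42. 25.] 754.5 [0.5305 0.1711 0.043 ]
blue 252.4 339.7 [ 5.1 18.5] 26.5 [0.5224 0.1475 0.043 ]
```

View pics/c11.png

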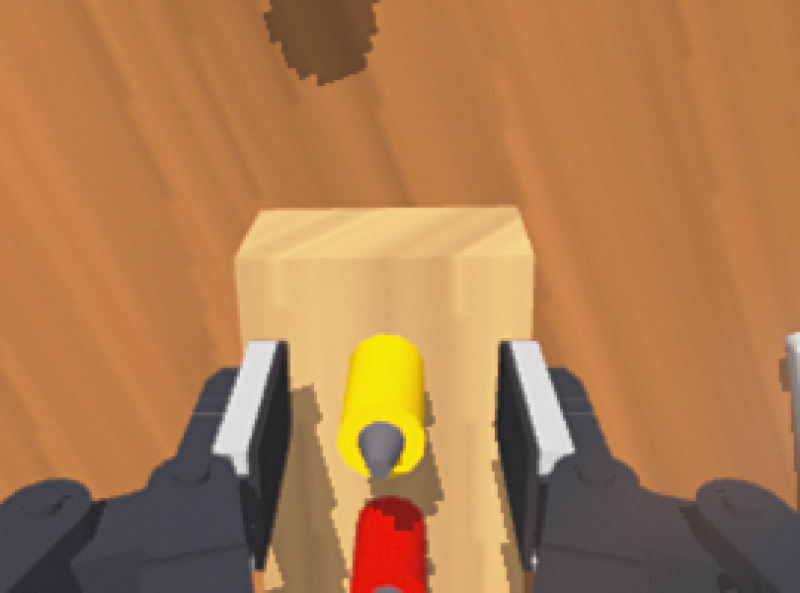

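The twelfth and last picture shows the yellow sleeve upright between the pads, about (250, 256) px, with the pad midpoint at about u = 253. The red bit is clear of both pads. From here I work by numbers only.

Emit:
play_rows(
  travel=[
    [-0.35,-0.15,0],
    [0,0,-0.4],
    [0,0,0],
    [0,0,0],
    [0,0,0],
    [0,0,0],
    [0,0,0],
    [0,0,0],
  ],
  yaw=[0,0,0,0,0,0,0,0],
  hand=[4,4,4,2.5,1.2,1.2,1.2,1.2],
  grip_force=50,
)

```text
time_s: 23.43
tool_pos: [0.5449, 0.2098, -0.001]
eef_rot: [-0.692, 0.142, -0.125, 0.697]
force: [-0.3, -0.8, 0.1]
width: 0.0134
```

```bash
python3 st.py; python3 bits.py w12
```

```text
t 23.4333 p [ 0.5449  0.2098 -0.001 ] w 0.0134 yaw -21.77 y [-0.022  0.012 -1.   ] F [-0.25 -0.78  0.1 ] T [-0.008 -0.045 -0.01 ] q [ 0.25  0.54 -0.19  0.86  0.02  2.2 ]
yel 252.0 255.0 [48. 26.] 844.0 [0.5442 0.2067 0.043 ]
red 253.0 308.5 [43. 26.] 783.0 [0.5307 0.1713 0.043 ]
```

Emit:
play_rows(
  travel=[
    [0,0,0.5],
    [0,0,0.8],
    [0,0,0.8],
    [0,0,1],
    [0,0,2],
    [0,0,2.5],
    [0,0,3],
    [0,0,3],
    [0,0,3],
    [0,0,2],
    [0,0,1],
    [0,0,0],
  ],
  yaw=[0,0,0,0,0,0,0,0,0,0,0,0],
  hand=[1.2,1.2,1.2,1.2,1.2,1.2,1.2,1.2,1.2,1.2,1.2,1.2],
)

```text
time_s: 24.48
tool_pos: [0.5417, 0.209, 0.2141]
eef_rot: [-0.691, 0.141, -0.126, 0.697]
force: [-0.3, 0.3, 0.1]
width: 0.014
```

```bash
python3 st.py; python3 bits.py w13
```

```text
t 24.4833 p [0.5417 0.209  0.2141] w 0.014 yaw -21.76 y [-0.019  0.013 -1.   ] F [-0.31  0.28  0.05] T [ 0.016 -0.085 -0.019] q [0.25 0.4  0.17 1.36 0.02 2.2 ]
yel 462.5 345.5 [73.9 28.6] 1317.5 [ 0.7423 -0.1958  0.043 ]
yel 252.5 255.5 [47. 27.] 839.5 [0.4869 0.0816 0.043 ]
yel 413.4 294.7 [17.7 34.9] 271.5 [ 0.6889 -0.0688  0.043 ]
red 56.1 112.4 [23.  74.6] 1520.0 [0.3351 0.3582 0.043 ]
red 258.0 191.3 [14.6 10.7] 74.5 [0.5304 0.1707 0.043 ]
blue 259.0 219.0 [16. 10.] 86.5 [0.5168 0.1324 0.043 ]
```

```bash
cat > fit.py <<'E'
from h import *
from scipy.optimize import fsolve
from scipy.spatial.transform import Rotation as R
a=np.linspace(0,2*np.pi,60)
def uv(d,x,y):
    P=np.array([proj(d,np.array([x+.008*np.cos(t),y+.008*np.sin(t),z])) for z in(.03,.056) for t in a]);return (P.max(0)+P.min(0))/2,np.ptp(P,axis=0)
for n in("w10","w11","w12"):
    d=np.load(f"pics/{n}.npz");h=cv2.cvtColor(d["color"],cv2.COLOR_BGR2HSV);m=cv2.inRange(h,(22,150,90),(33,255,255))
    g=proj(d,np.array([.544,.208,.043]))
    c=min([c for c in cv2.findContours(m,0,1)[0] if cv2.contourArea(c)>100],key=lambda c:np.hypot(*(c.reshape(-1,2).mean(0)-g)))
    x,y,w,h_=cv2.boundingRect(c);q=np.array([x+(w-1)/2,y+(h_-1)/2])
    s=fsolve(lambda p:uv(d,*p)[0]-q,[.544,.208]);print(n,s.round(4),"bbox",w,h_,"model",uv(d,*s)[1].round(1))
bit=s;M=R.from_quat([-0.692,0.142,-0.125,0.697]).as_matrix();tp=np.array([.5449,.2098,-.001])
lo=M.T@(np.array([*bit,.008])-tp);up=M.T@(np.array([*bit,.03])-tp);print("shank end in tool",lo.round(4),"shoulder",up.round(4))
M2=R.from_quat([-0.691,0.141,-0.126,0.697]).as_matrix();t2=np.array([.5417,.209,.2141]);print("now end",(M2@lo+t2).round(4),"shoulder",(M2@up+t2).round(4))
E
python3 fit.py
```

```text
w10 [0.5444 0.2076] bbox 20 28 model [20.3 29. ]
w11 [0.5441 0.2075] bbox 29 48 model [29.8 48.7]
w12 [0.5448 0.2075] bbox 27 49 model [30.4 49.3]
shank end in tool [ 0.0006 -0.009  -0.0021] shoulder [ 0.     -0.031  -0.0021]
now end [0.5416 0.2067 0.2231] shoulder [0.5415 0.2067 0.2451]
```

Emit:
play_rows(
  travel=[
    [-0.1,-1.5,0],
    [-0.2,-2.5,0],
    [-0.2,-2.5,0],
    [-0.2,-2.5,0],
    [-0.2,-2.5,0],
    [-0.2,-2.5,0],
    [-0.2,-2.5,0],
    [-0.2,-2.5,0],
    [-0.2,-2.5,0],
    [-0.1,-2,0],
    [0,-1,0],
    [0,0,0],
  ],
  yaw=[0,0,0,0,0,0,0,0,0,0,0,0],
  hand=[1.2,1.2,1.2,1.2,1.2,1.2,1.2,1.2,1.2,1.2,1.2,1.2],
)

```text
time_s: 25.53
tool_pos: [0.5081, -0.0526, 0.1998]
eef_rot: [-0.693, 0.149, -0.117, 0.695]
force: [-0.5, -0.3, -0.8]
width: 0.0139
```

```bash
cat > pos.py <<'E'
from plant import r
from h import *
from scipy.spatial.transform import Rotation as R
s=r.get_state();M=R.from_quat(s["eef_rot"]).as_matrix();p=np.array(s["tool_pos"])
for n,v in(("end",[.0006,-.009,-.0021]),("shoulder",[0,-.031,-.0021])):
    q=M@v+p;print(n,q.round(4),"to go cm",((np.array([.5215,-.0607,.1695])-q)*100).round(2))
d=r.snapshot("wrist");h=cv2.cvtColor(d["color"],cv2.COLOR_BGR2HSV);g=proj(d,np.array([.5215,-.0607,.1695]))
m=((h[...,2]>190)&(h[...,1]<30)).astype(np.uint8)
for c in cv2.findContours(m,0,1)[0]:
    if cv2.contourArea(c)>100:
        f=cv2.fitEllipse(c)
        if np.hypot(*(np.array(f[0])-g))<25:print("chuck exp",g.round(1),"seen",np.round(f[0],1),np.round(f[1],1),onz(d,*f[0],.1695).round(4))
m=cv2.inRange(h,(22,150,90),(33,255,255))
for c in cv2.findContours(m,0,1)[0]:
    x=cv2.boundingRect(c)
    if abs(x[0]+x[2]/2-252)<15 and cv2.contourArea(c)>200:print("yellow",x)
E
python3 st.py; python3 pos.py
```

```text
t 25.5333 p [ 0.5081 -0.0526  0.1998] w 0.0139 yaw -21.74 y [-0.044  0.011 -0.999] F [-0.46 -0.34 -0.84] T [ 0.032 -0.022 -0.051] q [-0.23  0.29 -0.02  1.3   0.    1.72]
end [ 0.5083 -0.0549  0.2088] to go cm [ 1.32 -0.58 -3.93]
shoulder [ 0.5087 -0.0549  0.2308] to go cm [ 1.28 -0.58 -6.13]
chuck exp [273.3 205. ] seen [273.2 205. ] [34.6 35.7] [ 0.5214 -0.0608  0.1695]
yellow (239, 232, 28, 48)
```

Emit:
play_rows(
  travel=[
    [0.4,-0.2,-0.3],
    [0.4,-0.2,-0.4],
    [0.4,-0.1,-0.4],
    [0.1,0,-0.3],
    [0,0,0],
    [0,0,0],
  ],
  yaw=[0,0,0,0,0,0],
  hand=[1.2,1.2,1.2,1.2,1.2,1.2],
)

```text
time_s: 26.08
tool_pos: [0.5221, -0.0524, 0.1826]
eef_rot: [-0.693, 0.148, -0.114, 0.696]
force: [1.2, -0.6, -0.1]
width: 0.0137
```

```bash
python3 pos.py
```

```text
end [ 0.5223 -0.0547  0.1916] to go cm [-0.08 -0.6  -2.21]
shoulder [ 0.5228 -0.0548  0.2136] to go cm [-0.13 -0.59 -4.41]
chuck exp [256.9 219.9] seen [260.9 237.5] [36.  72.8] [ 0.519  -0.0761  0.1695]
yellow (239, 232, 28, 48)
```

Emit:
play_rows(
  travel=[
    [-0.05,-0.25,0],
    [0,-0.25,-0.2],
    [0,-0.1,-0.2],
    [0,0,-0.2],
    [0,0,-0.2],
    [0,0,0],
    [0,0,0],
  ],
  yaw=[0,0,0,0,0,0,0],
  hand=[1.2,1.2,1.2,1.2,1.2,1.2,1.2],
)

```text
time_s: 26.72
tool_pos: [0.5215, -0.0587, 0.1744]
eef_rot: [-0.693, 0.148, -0.114, 0.696]
force: [-0.5, -0.5, -0.6]
width: 0.0138
```

```bash
python3 pos.py
```

```text
end [ 0.5217 -0.061   0.1834] to go cm [-0.02  0.03 -1.39]
shoulder [ 0.5221 -0.061   0.2054] to go cm [-0.06  0.03 -3.59]
chuck exp [254.3 217.2] seen [253.9 215.7] [34.9 41.1] [ 0.5217 -0.0595  0.1695]
yellow (239, 232, 28, 49)
```

Emit:
play_rows(
  travel=[
    [0,0,-0.3],
    [0,0,-0.3],
    [0,0,-0.3],
    [0,0,-0.3],
    [0,0,-0.3],
    [0,0,-0.3],
    [0,0,0],
    [0,0,0],
  ],
  yaw=[0,0,0,0,0,0,0,0],
  hand=[1.2,1.2,1.2,1.2,1.2,1.2,1.2,1.2],
)

```text
time_s: 27.43
tool_pos: [0.5212, -0.0585, 0.1542]
eef_rot: [-0.693, 0.148, -0.114, 0.696]
force: [0.0, -0.4, 0.0]
width: 0.0141
```

```bash
python3 st.py; python3 pos.py
```

```text
t 27.4333 p [ 0.5212 -0.0585  0.1542] w 0.0141 yaw -21.3 y [-0.046  0.014 -0.999] F [ 0.01 -0.37  0.02] T [-0.027 -0.003 -0.009] q [-0.23  0.33 -0.08  1.21  0.    1.71]
end [ 0.5214 -0.0607  0.1632] to go cm [0.01 0.   0.63]
shoulder [ 0.5219 -0.0608  0.1852] to go cm [-0.04  0.01 -1.57]
chuck exp [253.5 230.2] seen [252.4 253.9] [51.3 82.4] [ 0.5142 -0.0775  0.1695]
yellow (239, 232, 28, 49)
```

In the hole 6 mm with no force. I'll go on down.

Emit:
play_rows(
  travel=[
    [0,0,-0.3],
    [0,0,-0.3],
    [0,0,-0.3],
    [0,0,-0.3],
    [0,0,0],
    [0,0,0],
  ],
  yaw=[0,0,0,0,0,0],
  hand=[1.2,1.2,1.2,1.2,1.2,1.2],
)

```text
time_s: 27.98
tool_pos: [0.5215, -0.0585, 0.1411]
eef_rot: [-0.693, 0.147, -0.114, 0.696]
force: [-0.2, -0.4, -0.2]
width: 0.0135
```

```bash
python3 st.py; python3 pos.py
```

```text
t 27.9833 p [ 0.5215 -0.0585  0.1411] w 0.0135 yaw -21.31 y [-0.046  0.014 -0.999] F [-0.17 -0.39 -0.19] T [-0.018 -0.014 -0.016] q [-0.23  0.34 -0.1   1.17  0.    1.71]
end [ 0.5217 -0.0608  0.1501] to go cm [-0.02  0.01  1.94]
shoulder [ 0.5221 -0.0609  0.1721] to go cm [-0.06  0.02 -0.26]
chuck exp [252.3 240. ] seen [252.3 254.9] [52.5 68.6] [ 0.5176 -0.0707  0.1695]
yellow (239, 232, 28, 49)
```

Emit:
play_rows(
  travel=[
    [0,0,-0.1],
    [0,0,-0.1],
    [0,0,-0.1],
    [0,0,-0.1],
  ],
  yaw=[0,0,0,0],
  hand=[1.2,1.2,1.2,1.2],
)

```text
time_s: 28.37
tool_pos: [0.5216, -0.0585, 0.1408]
eef_rot: [-0.693, 0.146, -0.115, 0.696]
force: [-2.3, -0.4, 5.5]
width: 0.0139
```

```bash
python3 st.py; python3 pos.py
```

```text
t 28.3667 p [ 0.5216 -0.0585  0.1408] w 0.0139 yaw -21.3 y [-0.043  0.013 -0.999] F [-2.31 -0.42  5.45] T [0.084 0.412 0.057] q [-0.23  0.34 -0.11  1.17  0.    1.71]
end [ 0.5218 -0.0608  0.1497] to go cm [-0.03  0.01  1.98]
shoulder [ 0.5222 -0.0609  0.1717] to go cm [-0.07  0.02 -0.22]
chuck exp [252.  240.3] seen [252.3 254.9] [52.4 68.2] [ 0.5178 -0.0705  0.1695]
yellow (239, 232, 28, 49)
```

Emit:
play_rows(
  travel=[
    [0,0,0],
    [0,0,0],
    [0,0,0],
    [0,0,0],
    [0,0,0],
    [0,0,0],
  ],
  yaw=[0,0,0,0,0,0],
  hand=[1.8,2.4,3,3.4,3.4,3.4],
)

```text
time_s: 28.92
tool_pos: [0.5224, -0.0587, 0.1411]
eef_rot: [-0.693, 0.146, -0.115, 0.696]
force: [-0.4, 0.3, 0.7]
width: 0.0339
```

```bash
python3 st.py; python3 pos.py
```

```text
t 28.9167 p [ 0.5224 -0.0587  0.1411] w 0.0339 yaw -21.29 y [-0.041  0.012 -0.999] F [-0.41  0.26  0.68] T [ 0.028 -0.079 -0.026] q [-0.23  0.34 -0.11  1.17  0.    1.71]
end [ 0.5226 -0.061   0.1501] to go cm [-0.11  0.03  1.94]
shoulder [ 0.523  -0.0611  0.1721] to go cm [-0.15  0.04 -0.26]
chuck exp [250.8 240.2] seen [250.4 239.9] [42.7 44.7] [ 0.5213 -0.0604  0.1695]
yellow (234, 232, 31, 49)
```

Emit:
play_rows(
  travel=[
    [0,0,0.5],
    [0,0,1],
    [0,0,1.5],
    [0,0,1.5],
    [0,0,1.5],
    [0,0,1.5],
    [0,0,0.5],
    [0,0,0],
  ],
  yaw=[0,0,0,0,0,0,0,0],
  hand=[3.6,4,5,6,6,6,6,6],
)

```text
time_s: 29.63
tool_pos: [0.5214, -0.0585, 0.2284]
eef_rot: [-0.693, 0.146, -0.115, 0.696]
force: [0.6, -0.2, -0.1]
width: 0.0598
```

```bash
python3 st.py; cat > seat.py <<'E'
from plant import r
from h import *
from scipy.optimize import fsolve,least_squares
a=np.linspace(0,2*np.pi,60)
d=r.snapshot("wrist");np.savez("pics/fin.npz",**d);h=cv2.cvtColor(d["color"],cv2.COLOR_BGR2HSV)
m=cv2.inRange(h,(22,150,90),(33,255,255));g=proj(d,np.array([.5215,-.0607,.18]))
c=min([c for c in cv2.findContours(m,0,1)[0] if cv2.contourArea(c)>60],key=lambda c:np.hypot(*(c.reshape(-1,2).mean(0)-g)))
x,y,w,hh=cv2.boundingRect(c);print("bbox",x,y,w,hh)
q=np.array([x,y,x+w-1,y+hh-1])
def bb(p):
    P=np.array([proj(d,np.array([p[0]+.008*np.cos(t),p[1]+.008*np.sin(t),p[2]+z])) for z in(0,.026) for t in a]);return np.r_[P.min(0),P.max(0)-1]
s=least_squares(lambda p:bb(p)-q,[.5215,-.0607,.1695],x_scale=.001);print("free fit shoulder",s.x.round(4),s.fun.round(1))
for z in(.1695,.175):print(z,(bb([.5215,-.0607,z])-q).round(1))
E
python3 seat.py; python3 bits.py w20
```

```text
t 29.6333 p [ 0.5214 -0.0585  0.2284] w 0.0598 yaw -21.3 y [-0.042  0.012 -0.999] F [ 0.55 -0.23 -0.12] T [-0.029 -0.012  0.022] q [-0.23  0.31  0.08  1.38  0.    1.71]
bbox 247 186 19 28
free fit shoulder [ 0.5214 -0.0629  0.1691] [-0.1  0.1  0.1 -0.1]
0.1695 [-1.  -2.  -0.7 -2.2]
0.175 [-1.4 -0.1 -0.7  0.5]
yel 427.0 161.2 [57.4 54.1] 2360.0 [ 0.7264 -0.1395  0.043 ]
yel 256.0 199.5 [27. 18.] 388.5 [ 0.4973 -0.112   0.043 ]
yel 268.5 276.3 [ 5.3 55.1] 223.5 [ 0.4695 -0.2386  0.043 ]
red 268.5 209.2 [ 5.1 11.7] 28.0 [ 0.5087 -0.1321  0.043 ]
blue 194.0 8.0 [16. 16.] 144.0 [0.515  0.1316 0.043 ]
```

Emit:
play_rows(
  travel=[
    [0,1.5,0],
    [0,2,0],
    [0,2,0],
    [0,2,0],
    [0,1,0],
    [0,0,0],
    [0,0,0],
  ],
  yaw=[0,0,0,0,0,0,0],
  hand=[6,6,6,6,6,6,6],
)

```text
time_s: 30.32
tool_pos: [0.5169, 0.0288, 0.2202]
eef_rot: [-0.694, 0.151, -0.112, 0.695]
force: [-0.2, -0.2, 0.0]
width: 0.0604
```

```bash
cp pics/fin.npz pics/f1.npz; python3 seat.py; cp pics/fin.npz pics/f2.npz; python3 - <<'E'
from h import *
from scipy.optimize import least_squares
a=np.linspace(0,2*np.pi,60);L=[]
for n in("f1","f2"):
    d=np.load(f"pics/{n}.npz");h=cv2.cvtColor(d["color"],cv2.COLOR_BGR2HSV);m=cv2.inRange(h,(22,150,90),(33,255,255));g=proj(d,np.array([.5215,-.0607,.18]))
    c=min([c for c in cv2.findContours(m,0,1)[0] if cv2.contourArea(c)>60],key=lambda c:np.hypot(*(c.reshape(-1,2).mean(0)-g)));x,y,w,hh=cv2.boundingRect(c);L.append((d,np.array([x,y,x+w-1,y+hh-1])))
    mk=((h[...,2]>170)&(h[...,1]<40)).astype(np.uint8)
    for c in cv2.findContours(mk,0,1)[0]:
        if cv2.contourArea(c)>80 and np.hypot(*(c.reshape(-1,2).mean(0)-proj(d,np.array([.5215,-.0607,.1695]))))<15:print(n,"chuck bbox",cv2.boundingRect(c),"exp centre",proj(d,np.array([.5215,-.0607,.1695])))
def bb(d,p):
    P=np.array([proj(d,np.array([p[0]+.008*np.cos(t)+z*p[3],p[1]+.008*np.sin(t)+z*p[4],p[2]+z])) for z in(0,.026) for t in a]);return np.r_[P.min(0),P.max(0)-1]
f=lambda p:np.concatenate([bb(d,p)-q for d,q in L])
s=least_squares(lambda p:f([*p,0,0]),[.5215,-.0607,.1695],x_scale=.001);print("upright",s.x.round(4),s.fun.round(1))
s=least_squares(f,[.5215,-.0607,.1695,0,0],x_scale=[.001]*3+[.05]*2);print("tilt",s.x.round(4),s.fun.round(1))
E
python3 bits.py w21
```

```text
bbox 287 268 19 32
free fit shoulder [ 0.5212 -0.0671  0.1658] [-0.2  0.2  0.2 -0.1]
0.1695 [-1.8 -2.9 -1.1 -2.8]
0.175 [-1.5  0.5 -0.3  1.6]
f1 chuck bbox (240, 176, 34, 29) exp centre [256.5246168  192.25761854]
f2 chuck bbox (279, 258, 29, 27) exp centre [293.39229605 272.02785904]
upright [ 0.522  -0.062   0.1722] [-0.  -0.   0.4  0.2 -0.7 -0.4  0.3  0.2]
tilt [ 0.5222 -0.0621  0.1724 -0.005   0.0197] [-0.2  0.1  0.5 -0.1 -0.5 -0.2  0.2  0.1]
yel 455.5 233.5 [69.3 50.9] 2474.5 [ 0.7321 -0.1645  0.043 ]
yel 296.0 283.5 [31. 18.] 357.5 [ 0.499  -0.1722  0.043 ]
yel 407.2 193.1 [14.4 38.8] 181.0 [ 0.6831 -0.0829  0.043 ]
red 503.1 269.5 [15.2 26.2] 240.5 [ 0.7852 -0.2452  0.043 ]
red 227.5 43.0 [16.3 12. ] 161.0 [0.5308 0.1702 0.043 ]
red 479.6 257.3 [ 7.6 19.7] 85.5 [ 0.7574 -0.2139  0.043 ]
blue 228.5 79.5 [13. 13.] 134.0 [0.5165 0.1337 0.043 ]
```

```bash
python3 - <<'E'
from h import *
from scipy.optimize import least_squares
a=np.linspace(0,2*np.pi,60);L=[]
for n in("w9","w10"):
    d=np.load(f"pics/{n}.npz");h=cv2.cvtColor(d["color"],cv2.COLOR_BGR2HSV);m=cv2.inRange(h,(22,150,90),(33,255,255));g=proj(d,np.array([.5444,.2076,.043]))
    c=min([c for c in cv2.findContours(m,0,1)[0] if cv2.contourArea(c)>60],key=lambda c:np.hypot(*(c.reshape(-1,2).mean(0)-g)));x,y,w,hh=cv2.boundingRect(c);L.append((d,np.array([x,y,x+w-1,y+hh-1])))
def bb(d,p):
    P=np.array([proj(d,np.array([p[0]+.008*np.cos(t),p[1]+.008*np.sin(t),p[2]+z])) for z in(0,.026) for t in a]);return np.r_[P.min(0),P.max(0)-1]
s=least_squares(lambda p:np.concatenate([bb(d,p)-q for d,q in L]),[.5444,.2076,.03],x_scale=.001);print("block shoulder (true z .030)",s.x.round(4),s.fun.round(1))
# chuck top z from several wrist views
P=[]
for n in("w1","w2","w3","w4"):
    d=np.load(f"pics/{n}.npz");g=proj(d,np.array([.5215,-.0607,.1695]));h=cv2.cvtColor(d["color"],cv2.COLOR_BGR2HSV);m=((h[...,2]>190)&(h[...,1]<30)).astype(np.uint8)
    c=min([c for c in cv2.findContours(m,0,1)[0] if len(c)>20],key=lambda c:np.hypot(*(c.reshape(-1,2).mean(0)-g)));P.append((d,*cv2.fitEllipse(c)[0]))
print("chuck",tri(*P))
E
```

```text
block shoulder (true z .030) [0.5445 0.2072 0.0299] [ 0.1  0.3  0.7  0.1 -0.4 -0.6 -0.1  0.3]
chuck (array([ 0.52144664, -0.06050689,  0.16990227]), [np.float64(8.036447278890775e-05), np.float64(0.00013498212046047435), np.float64(4.6672806569122834e-05), np.float64(5.302709266560501e-05)])
```

Emit:
play_rows(
  travel=[
    [0,1,-0.5],
    [0,1,-1],
    [0,0.5,-1.2],
    [0,0,-1.2],
    [0,0,-0.8],
    [0,0,0],
    [0,0,0],
  ],
  yaw=[0,0,0,0,0,0,0],
  hand=[8,8,8,8,8,8,8],
)

```text
time_s: 31.0
tool_pos: [0.5169, 0.054, 0.1681]
eef_rot: [-0.693, 0.154, -0.114, 0.695]
force: [0.0, -0.2, 0.2]
width: 0.0797
```

```bash
python3 st.py; python3 - <<'E'
from plant import r
from h import *
from scipy.optimize import least_squares
d=r.snapshot("wrist");np.savez("pics/f3.npz",**d)
a=np.linspace(0,2*np.pi,60);L=[]
for n in("f1","f2","f3"):
    d=np.load(f"pics/{n}.npz");h=cv2.cvtColor(d["color"],cv2.COLOR_BGR2HSV);m=cv2.inRange(h,(22,150,90),(33,255,255));g=proj(d,np.array([.5215,-.0607,.18]))
    c=min([c for c in cv2.findContours(m,0,1)[0] if cv2.contourArea(c)>60],key=lambda c:np.hypot(*(c.reshape(-1,2).mean(0)-g)));x,y,w,hh=cv2.boundingRect(c);L.append((d,np.array([x,y,x+w-1,y+hh-1])));print(n,x,y,w,hh)
def bb(d,p):
    P=np.array([proj(d,np.array([p[0]+.008*np.cos(t),p[1]+.008*np.sin(t),p[2]+z])) for z in(0,.026) for t in a]);return np.r_[P.min(0),P.max(0)-1]
for S in(L,L[1:],L[::2]):
    s=least_squares(lambda p:np.concatenate([bb(d,p)-q for d,q in S]),[.5215,-.0607,.1695],x_scale=.001);print("shoulder",s.x.round(4),s.fun.round(1))
d,q=L[-1];print("f3 axis fixed on chuck, z .170/.172:",*[(bb(d,[.5215,-.0607,z])-q).round(1) for z in(.17,.172)])
u=int((q[0]+q[2])/2);h=cv2.cvtColor(d["color"],cv2.COLOR_BGR2HSV);print("column",u);print([(v,*h[v,u].tolist()) for v in range(q[1]-20,q[1]+6)])
E
```

```text
t 31.0 p [0.5169 0.054  0.1681] w 0.0797 yaw -21.82 y [-0.054  0.013 -0.998] F [ 0.02 -0.23  0.15] T [-0.044 -0.047 -0.01 ] q [-0.03  0.33 -0.06  1.24  0.01  1.93]
f1 247 186 19 28
f2 287 268 19 32
f3 302 331 21 22
shoulder [ 0.5198 -0.0711  0.1545] [ 2.6  3.2  1.5  1.5 -0.9 -3.  -1.4 -4.9 -2.3 -8.3  0.2 10.1]
shoulder [ 0.5152 -0.1001  0.1262] [ 2.1  3.9 -0.4 -1.1 -0.4 -7.8 -1.   5.1]
shoulder [ 0.5198 -0.0698  0.1536] [  2.2   1.8   1.1  -0.1  -2.8 -10.2  -0.4   8. ]
f3 axis fixed on chuck, z .170/.172: [-2.4 -3.5  2.1 18.8] [-2.1 -1.5  2.6 21.4]
column 312
[(311, 0, 22, 126), (312, 173, 26, 129), (313, 178, 23, 132), (314, 0, 22, 128), (315, 3, 25, 121), (316, 178, 26, 118), (317, 177, 24, 117), (318, 4, 12, 164), (319, 15, 9, 217), (320, 12, 6, 223), (321, 18, 6, 227), (322, 15, 4, 231), (323, 20, 3, 234), (324, 10, 3, 232), (325, 18, 6, 225), (326, 20, 4, 217), (327, 17, 8, 214), (328, 173, 5, 207), (329, 145, 7, 206), (330, 21, 57, 225), (331, 27, 207, 248), (332, 28, 255, 247), (333, 27, 246, 246), (334, 27, 245, 246), (335, 27, 245, 246), (336, 27, 245, 246)]
```

```bash
python3 - <<'E'
from h import *
d=np.load("pics/f3.npz");V=d["view"];c=-V[:3,:3].T@V[:3,3]
ax=np.array([.5214,-.0605]);t=np.linspace(0,2*np.pi,120)
def edge(r,z,o=(0,0)):  # uppermost row of the circle
    return min(proj(d,np.array([ax[0]+o[0]+r*np.cos(k),ax[1]+o[1]+r*np.sin(k),z]))[1] for k in t)
print("cam",c)
for z in(.168,.170,.172):print(z,"rim",round(edge(.0155,z),1),"sleeve",[round(edge(.008,z,(0,o)),1) for o in(-.0015,0,.0015)])
E
```

```text
cam [0.55782712 0.13080512 0.35037264]
0.168 rim 318.3 sleeve [np.float64(326.8), np.float64(325.5), np.float64(324.1)]
0.17 rim 320.2 sleeve [np.float64(328.7), np.float64(327.4), np.float64(326.0)]
0.172 rim 322.1 sleeve [np.float64(330.7), np.float64(329.4), np.float64(328.0)]
```

Emit:
play_rows(
  travel=[
    [0,0,2],
    [0,0,2],
    [0,0,0.5],
    [0,-1.5,0],
    [0,-2,0],
    [0,-2,0],
    [0,-2,0],
    [0.1,-2,0],
    [0.2,-1,0],
    [0,0,0],
    [0,0,0],
  ],
  yaw=[0,0,0,0,0,0,0,0,0,0,0],
  hand=[4,0,0,0,0,0,0,0,0,0,0],
  grip_force=30,
)

```text
time_s: 31.97
tool_pos: [0.5228, -0.0553, 0.2174]
eef_rot: [-0.693, 0.151, -0.117, 0.696]
force: [0.0, -0.1, 0.2]
width: 0.0002
```

```bash
python3 st.py
```

```text
t 31.9667 p [ 0.5228 -0.0553  0.2174] w 0.0002 yaw -21.83 y [-0.046  0.013 -0.999] F [ 0.01 -0.13  0.2 ] T [ 0.01  -0.038  0.049] q [-0.23  0.32  0.06  1.36  0.    1.72]
```

Emit:
play_rows(
  travel=[
    [-0.15,-0.3,0],
    [-0.1,-0.3,0],
    [0,0,-0.8],
    [0,0,-0.8],
    [0,0,-0.8],
    [0,0,-0.8],
    [0,0,-0.3],
    [0,0,0],
    [0,0,0],
  ],
  yaw=[0,0,0,0,0,0,0,0,0],
  hand=[0,0,0,0,0,0,0,0,0],
)

```text
time_s: 32.72
tool_pos: [0.5186, -0.0569, 0.1769]
eef_rot: [-0.692, 0.15, -0.114, 0.697]
force: [-0.2, -0.1, 0.5]
width: -0.0
```

```bash
python3 st.py
```

```text
t 32.7167 p [ 0.5186 -0.0569  0.1769] w -0.0 yaw -21.51 y [-0.049  0.015 -0.999] F [-0.18 -0.12  0.52] T [-0.022 -0.005  0.02 ] q [-0.23  0.32 -0.04  1.26  0.    1.71]
```

Emit:
play_rows(
  travel=[
    [0.08,-0.25,0],
    [0.05,-0.2,0],
    [0,0,-0.15],
    [0,0,-0.15],
    [0,0,-0.15],
    [0,0,-0.15],
    [0,0,-0.15],
  ],
  yaw=[0,0,0,0,0,0,0],
  hand=[0,0,0,0,0,0,0],
)

```text
time_s: 33.3
tool_pos: [0.5214, -0.0625, 0.1703]
eef_rot: [-0.692, 0.149, -0.115, 0.696]
force: [0.2, 0.5, 1.4]
width: -0.0001
```

```bash
python3 st.py
```

```text
t 33.3 p [ 0.5214 -0.0625  0.1703] w -0.0001 yaw -21.53 y [-0.046  0.015 -0.999] F [0.19 0.47 1.45] T [-0.036 -0.005 -0.045] q [-0.24  0.33 -0.04  1.25  0.    1.7 ]
```

Emit:
play_rows(
  travel=[
    [-0.05,0.05,-0.1],
    [0,0,-0.1],
    [0,0,-0.1],
    [0,0,-0.1],
  ],
  yaw=[0,0,0,0],
  hand=[0,0,0,0],
)

```text
time_s: 33.63
tool_pos: [0.5208, -0.0618, 0.1658]
eef_rot: [-0.692, 0.149, -0.115, 0.696]
force: [-0.8, 0.1, 6.4]
width: -0.0004
```

```bash
python3 st.py
```

```text
t 33.6333 p [ 0.5208 -0.0618  0.1658] w -0.0004 yaw -21.52 y [-0.046  0.015 -0.999] F [-0.8   0.14  6.38] T [0.045 0.094 0.02 ] q [-0.24  0.33 -0.06  1.23  0.    1.71]
```

Emit:
play_rows(
  travel=[
    [0,0,-0.15],
    [0,0,-0.2],
    [0,0,-0.2],
  ],
  yaw=[0,0,0],
  hand=[0,0,0],
)

```text
time_s: 33.88
tool_pos: [0.5243, -0.0627, 0.1657]
eef_rot: [-0.693, 0.145, -0.119, 0.696]
force: [-1.0, -0.7, 11.0]
width: 0.0005
```

```bash
python3 st.py
```

```text
t 33.8833 p [ 0.5243 -0.0627  0.1657] w 0.0005 yaw -21.51 y [-0.036  0.012 -0.999] F [-1.01 -0.74 11.02] T [0.089 0.331 0.012] q [-0.24  0.33 -0.06  1.22  0.    1.71]
```

Emit:
play_rows(
  travel=[
    [0,0,1],
    [0,0,2],
    [0,0,2],
    [0,0,2],
    [0,0,1],
    [0,1.5,0],
    [0,2,0],
    [0,2,0],
    [0,1,0],
    [0,0,0],
    [0,0,0],
  ],
  yaw=[0,0,0,0,0,0,0,0,0,0,0],
  hand=[0,0,0,0,3,6,6,6,6,6,6],
)

```text
time_s: 34.8
tool_pos: [0.5248, 0.0035, 0.251]
eef_rot: [-0.693, 0.144, -0.121, 0.696]
force: [0.5, -0.6, -0.1]
width: 0.0604
```

```bash
python3 st.py; python3 seat.py; python3 bits.py w30|grep -E "red|blue"; python3 - <<'E'
from h import *
from scipy.optimize import least_squares
a=np.linspace(0,2*np.pi,60);L=[]
for n in("f1","fin"):
    d=np.load(f"pics/{n}.npz");h=cv2.cvtColor(d["color"],cv2.COLOR_BGR2HSV);m=cv2.inRange(h,(22,150,90),(33,255,255));g=proj(d,np.array([.5215,-.0607,.18]))
    c=min([c for c in cv2.findContours(m,0,1)[0] if cv2.contourArea(c)>60],key=lambda c:np.hypot(*(c.reshape(-1,2).mean(0)-g)));x,y,w,hh=cv2.boundingRect(c);L.append((d,np.array([x,y,x+w-1,y+hh-1])))
def bb(d,p):
    P=np.array([proj(d,np.array([p[0]+.008*np.cos(t),p[1]+.008*np.sin(t),p[2]+z])) for z in(0,.026) for t in a]);return np.r_[P.min(0),P.max(0)-1]
s=least_squares(lambda p:np.concatenate([bb(d,p)-q for d,q in L]),[.5215,-.0607,.1695],x_scale=.001);print("shoulder",s.x.round(4),s.fun.round(1))
E
```

```text
t 34.8 p [0.5248 0.0035 0.251 ] w 0.0604 yaw -21.61 y [-0.032  0.01  -0.999] F [ 0.5  -0.62 -0.05] T [-0.041 -0.04  -0.009] q [-0.12  0.3   0.12  1.43  0.01  1.83]
bbox 268 233 18 27
free fit shoulder [ 0.5226 -0.0615  0.173 ] [ 0.4 -0.2 -0.3  0.2]
0.1695 [-0.9 -2.2 -2.  -2.2]
0.175 [-0.8  0.3 -1.5  1. ]
red 213.0 29.5 [16.3 12. ] 148.0 [0.5308 0.1704 0.043 ]
red 463.8 235.5 [ 5.2 18.2] 26.5 [ 0.773  -0.2262  0.043 ]
blue 214.5 64.5 [13. 13.] 131.0 [0.5163 0.1335 0.043 ]
shoulder [ 0.5222 -0.0617  0.1725] [ 0.  -0.2  0.5  0.1  0.1 -0.2 -0.7  0.3]
```

```bash
python3 -c "
from plant import r
print(r.sign_off())"
```

```text
the job is handed in; nothing more can be done
None
```

I turned the clutch ring clockwise to its end stop, put the yellow-sleeved bit into the chuck, let go and backed off. The job is handed in at about 35 s. One check, on whether the bit is fully home, did not agree with the others.

- **Clutch ring:** It turned about 74° with the gripper at roughly 0.28 N m. Torque then rose to 0.46 N m, and I brought it up to a last reading of 0.53 N m, inside the firm range. No reading passed that, so I saw no wrenching. I set the grip light so the pads would slip before the drill twisted too far.
- **Bit:** It went in with almost no force and came to rest on something solid. After release, pressing down on its point with 11 N moved it no further. It stands upright about 1 mm off the chuck axis.
- **Disagreement on height:** The camera fit puts the bit's shoulder at z ≈ 0.172 m and the chuck top at ≈ 0.170 m. That leaves about 2 mm, about the camera calibration tolerance. Because it held under 11 N, I took it as fully home.
- **Tool position:** In the pictures the real fingertips sat about 40 mm behind the reported TCP. My first try at the ring therefore closed on air above the chuck. I measured the offset from the pictures and worked from that.
- **Rest of the bench:** The red and blue bits are where they were. I did not recheck the dark bit or the other things on the bench. I noticed no unexpected contact forces.

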